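# Load the gun-wash tub, then hold its lid half down as a splash shield

## Robot

A 6-joint arm with a two-finger parallel gripper is mounted at the origin on the work surface. World frame = base frame: x ahead of the robot, y to its left, z up, the work surface at z = 0. Lengths are in m, angles in rad, forces in N, time in s.
With the tool pointing down it reaches from about 0.2 to 0.875 m from the base axis. Payload 3.4 kg.
Tool frame: the origin (TCP) lies between the finger pads; the fingertips stand 8 mm ahead of it and the grasp point (between the pads) lies 11 mm behind it; z points along the fingers, y is the direction in which the jaws open and shut (so a half turn about z gives the same grasp; the last joint's range is limited). The gripper opens to 94 mm and grips with 3 to 60 N. Pads are 16 mm wide; open, the fingers measure 119 mm over their backs; the gripper's body (75 mm by 177 mm) begins 78 mm behind the grasp point.
Start: joints at [1.085, 0.276, 1.505, -0, 1.361, -0.121], TCP at [0.205, 0.537, 0.186] pointing down, gripper open.
Joint ranges: [-2.89, 2.89], [-0.75, 2.08], [0.22, 2.7], [-1.18, 4.32], [0.11, 2.71], [-2.7, 2.7]. Speed limits (rad/s): [2.57, 2.57, 3.14, 3.14, 3.14, 3.14].

## Interface

Orientations are given as [roll, pitch, yaw] about the fixed x, y, z axes, in that order (R = Rz(yaw) Ry(pitch) Rx(roll)).
In Python, from bench import r gives the robot as it stands.
- The arm moves only by the tool jog_arm, never from a script. Its argument "series" is a list that holds one entry, the list of rows, each a list of 7 numbers: the gripper's target within -1 to 1 (shut at 1, half-way at 0, fully open at -1), then the shift along the tool's x, y, z in m, then the turn, a rotation vector about the tool's x, y, z in degrees. In form: [[[gripper, x, y, z, wx, wy, wz], ...]]. A call has 1 to 10 rows; each row is the pose to reach, as a shift and turn from the pose measured when the call began, along the tool's axes at that moment; what a row does not reach only later rows make up. A row lasts 1/8 s, in which the tool goes at most 62.5 mm and 10.7 degrees, less where a joint would pass 70% of its speed; a pose out of reach is approached as far as the arm can. A call with a gripper value outside its range is refused whole. The fingers move at their own pace and stop on an object; the grip force is fixed at half the most. Time passes only in rows, so rows that repeat a pose let the fingers close. It gives the time, the measured TCP pose, the force and the opening at its end, in the units of the state.
- r.observe(): the state, without advancing time (a new reading comes with each control period).
- r.snapshot(name): name is "scene" or "top" or "wrist"; returns (picture, depth): 400x640x3 uint8, red, green, blue; 400x640 float32, m along the optical axis (not along the pixel's ray), 0 where there is no reading.
- r.camera_info(name): a dict with "fx", "fy", "cx", "cy" (pixels), "R" (3x3) and "t" (3): a world point X has camera coordinates R X + t. Camera axes: x right, y down, z forward; pixel columns grow to the right and rows downward; lengths in m; the calibration is good to about 2 mm. A picture is of the moment at which its call begins: read the wrist's pose just before it. camera_info takes no time and is no camera call; for the wrist camera it gives the pose at the moment of the call.
- r.hand_in(): hands the job in, once; it reports no verdict.
The state is a dict: "time": time; "joints": joint angles; "joint_vel": joint speeds; "tau": joint torques, N m; "tool_pos": TCP position; "eef_rot": TCP orientation; "wrist_force": force on the tool from outside, world axes, zero at the start; "wrist_torque": the same for the moment, N m; "width": finger opening in m.
Only numpy, scipy, OpenCV 4.12 (cv2) and the standard library are available. Lean on these libraries where they do the work, as an engineer would, in place of code of your own. Each camera call takes 0.05 s, during which the arm holds its last target.

## Task

I am about to rinse the stripped spray gun. Set its three parts - the gun body, the aluminium paint cup and the brass air cap - down in the steel wash tub (lower them in, do not drop them), leaving the lid standing open while you load and the other things on the bench where they are. Then take the lid by its bar handle, bring it down to 45 degrees above shut and finish holding it there as a splash shield while I run the rinse jet: the lid falls shut by itself, so do not let it drop and do not let go.

Things in the scene. Friction and masses are not known exactly. Their poses are not given: they have to be found in the camera images.
- tub_in (a point): Steel wash tub, fixed to the bench, 340 x 210 mm outside and 80 mm high over the bench, open on top, walls 4 mm. This point is the centre of its inner floor, 10 mm above the bench (inside: 332 x 202 mm, 70 mm deep). Axes: x along the long side, away from the robot at yaw 0; y across, towards the side opposite the hinge; z up.
- lid (a joint): Blue sheet-steel lid of the tub, 352 x 214 x 3 mm, 0.7 kg, hinged along the tub's long -y side. 0 = shut, grows as it opens, 1.57 = straight up, stop at 1.92. A little hinge friction (0.2 N m) keeps it standing between about 75 and 105 degrees (1.3 to 1.85 rad); below that it falls shut unless held. 45 degrees is 0.785.
- lid_handle (a point): Middle of the lid's handle, a round steel bar 10 mm thick and 120 mm long, parallel to the hinge, 38 mm beyond the lid's free edge and in the plane of the lid, held by two legs 8 mm thick at its ends. 252 mm from the hinge axis; it moves with the lid.
- lid_hinge (a point): Middle of the lid's hinge axis, which runs along the tub's x axis, 82 mm above the bench and 107 mm to the -y side of the tub's centre. Its frame turns with the lid: x along the hinge, y from the hinge to the handle.
- gun_centre (a point): Spray-gun body of bare aluminium with a dark grey grip, lying flat on its side, 0.3 kg, overall 140 x 145 mm and 26 mm thick; this point is its middle, 13 mm above its underside. Axes: x along the barrel to the muzzle, y from the handle end to the cup inlet (the handle points to -y), z up. The barrel (25 mm thick) lies at y = +45 mm; the trigger is at x = +10 mm and ends at y = -14 mm.
- gun_grip (a point): Middle of the lower part of the gun's handle, a good place to grasp: 28 mm wide along the gun's x, 26 mm thick, free on both sides. It lies at x -40, y -42 mm from gun_centre, at the same height; same axes (the handle leans only 7 degrees from y).
- cup_centre (a point): Aluminium gravity cup standing upside down on its wide mouth: 60 mm across, 68 mm high, 0.09 kg; the point is 34 mm above its underside.
- cup_neck (a point): Middle of the cup's threaded neck on top, 20 mm across, from 46 to 68 mm above the cup's underside (this point 57 mm up).
- air_cap_centre (a point): Brass air cap, 36 mm across, ring 16 mm high with two small horns up to 26 mm, 0.06 kg, standing horns up; the point is 13 mm above its underside.
- tub: The same wash tub; its origin is on the bench under its centre, same axes as tub_in. A short pipe with a valve, 68 mm high, stands up to 60 mm outside its far (+x) end; a small rinse nozzle sticks 24 mm in through that wall at y = +45 mm, 45 mm above the inner floor.
- gun: The same gun body; origin on its underside, below gun_centre, same axes.
- cup: The same cup; origin at the centre of its underside.
- air_cap: The same air cap; origin at the centre of its underside.
- cup_lid: Bystander: black cup lid, 64 mm across, 19 mm high, lying on the bench.
- brush: Bystander: cleaning brush lying on the bench.
- wrench: Bystander: small steel wrench, 140 mm long, lying between the robot and the parts.
- thinner_jar: Bystander: amber jar with a black cap, 64 mm across, 100 mm high.
- mix_cup: Bystander: clear mixing cup, 72 mm across, 85 mm high.
- spray_bottle: Bystander: white spray bottle with a black trigger head, 72 mm across, 201 mm high.
Things that resemble listed ones, but are neither listed nor needed, are in the scene too. Several things look just like the air_cap: the one meant starts farthest from the robot's base.

How it is judged:
On the way:
1. gun body, cup and air cap all lie in the tub, released, with the lid still standing open (x of gun_centre in the frame of tub_in between -0.135 and 0.135 m and y of gun_centre in the frame of tub_in between -0.07 and 0.07 m and z of gun_centre in the frame of tub_in between 0 and 0.045 m and z of gun_grip in the frame of tub_in below 0.055 m and x of cup_centre in the frame of tub_in between -0.155 and 0.155 m and y of cup_centre in the frame of tub_in between -0.09 and 0.09 m and z of cup_centre in the frame of tub_in between 0 and 0.06 m and x of air_cap_centre in the frame of tub_in between -0.16 and 0.16 m and y of air_cap_centre in the frame of tub_in between -0.095 and 0.095 m and z of air_cap_centre in the frame of tub_in between 0 and 0.06 m and contact force between the fingers and gun below 0.1 N and contact force between the fingers and cup below 0.1 N and contact force between the fingers and air_cap below 0.1 N and linear speed of each of gun, cup, air_cap below 0.05 m/s and value of joint lid above 1.25 rad), for 0.2 s.
At the end, for the whole second after the job is handed in: All three parts rest in the tub between its walls, below the rim. The gripper holds the lid at its handle (fingers press on the lid, grasp point within 90 mm of the handle's middle), still, at 0.785 rad (45 degrees) give or take 0.12 rad (7 degrees), and nothing else props the lid (value of joint lid between 0.665 and 0.905 rad and velocity of joint lid between -0.08 and 0.08 rad/s and contact force between the fingers and lid above 0.5 N and distance between the grasp point and lid_handle below 0.09 m and contact force between lid and gun below 0.1 N and contact force between lid and cup below 0.1 N and contact force between lid and air_cap below 0.1 N and contact force between lid and cup_lid below 0.1 N and contact force between lid and brush below 0.1 N and contact force between lid and wrench below 0.1 N and contact force between lid and thinner_jar below 0.1 N and contact force between lid and mix_cup below 0.1 N and contact force between lid and spray_bottle below 0.1 N and x of gun_centre in the frame of tub_in between -0.135 and 0.135 m and y of gun_centre in the frame of tub_in between -0.07 and 0.07 m and z of gun_centre in the frame of tub_in between 0 and 0.045 m and z of gun_grip in the frame of tub_in below 0.055 m and x of cup_centre in the frame of tub_in between -0.155 and 0.155 m and y of cup_centre in the frame of tub_in between -0.09 and 0.09 m and z of cup_centre in the frame of tub_in between 0 and 0.06 m and x of air_cap_centre in the frame of tub_in between -0.16 and 0.16 m and y of air_cap_centre in the frame of tub_in between -0.095 and 0.095 m and z of air_cap_centre in the frame of tub_in between 0 and 0.06 m and linear speed of each of gun, cup, air_cap below 0.05 m/s); the arm keeps its last pose, push and grip.
It fails at once if the lid falls or is pushed nearly shut (below 0.35 rad) (value of joint lid below 0.35 rad).
It fails at once if a part is dropped into the tub (moves faster than 0.9 m/s below the rim, as after a fall of about 40 mm) ((x of gun_centre in the frame of tub_in between -0.135 and 0.135 m and y of gun_centre in the frame of tub_in between -0.07 and 0.07 m and z of gun_centre in the frame of tub_in between 0 and 0.045 m and z of gun_grip in the frame of tub_in below 0.055 m and linear speed of gun above 0.9 m/s) or (x of cup_centre in the frame of tub_in between -0.155 and 0.155 m and y of cup_centre in the frame of tub_in between -0.09 and 0.09 m and z of cup_centre in the frame of tub_in between 0 and 0.06 m and linear speed of cup above 0.9 m/s) or (x of air_cap_centre in the frame of tub_in between -0.16 and 0.16 m and y of air_cap_centre in the frame of tub_in between -0.095 and 0.095 m and z of air_cap_centre in the frame of tub_in between 0 and 0.06 m and linear speed of air_cap above 0.9 m/s)).
It fails at once if another thing on the bench is moved more than 30 mm or knocked over (distance of any of cup_lid, brush, wrench, thinner_jar, mix_cup, spray_bottle from where it was at the start of the episode above 0.03 m or angle between any of cup_lid, brush, wrench, thinner_jar, mix_cup, spray_bottle's own z axis and vertical above 0.4 rad).
It also fails if it takes over 72 s, if anything falls off the work surface, if the arm or the gripper's body presses on something with over 40 N, if the wrist force passes 120 N, or if a joint passes its speed limit or range.

## Working session

There is one attempt and no reset: what is moved stays moved. The work goes in short steps, Python scripts to look and compute and a tool call to move; the robot and the scene stay as the last step left them, time stands still between calls to the robot, and variables do not carry over. Pictures are saved under pics/ and viewed, and the job is handed in when it is done.

Besides the shell and the picture viewer there is one more tool, called after "Emit:" by a JSON object that holds its "fn" and its "kwargs", one argument or row to a line. jog_arm: Moves the arm, as the interface text tells. Its arguments: {"type":"object","properties":{"series":{"type":"array"}},"required":["series"]}

```bash
mkdir -p pics; ls; python3 - <<'E'
from bench import r
import cv2
print(r.observe())
for n in ("scene","top","wrist"):
    p,d=r.snapshot(n); cv2.imwrite(f"pics/{n}0.png",p[:,:,::-1]); 
    import numpy as np; np.save(f"pics/{n}0.npy",d)
    print(n,r.camera_info(n))
E
```

```text
pics
{'time': 0.0, 'joints': array([ 1.08498859e+00,  2.76598183e-01,  1.50610908e+00, -2.90831487e-05,
        1.36067419e+00, -1.20965139e-01]), 'joint_vel': array([-4.45997189e-04,  2.14049105e-04, -1.41412050e-05, -1.61272651e-03,
       -7.17226360e-04, -3.55582807e-05]), 'tau': array([-2.05332508e-03, -4.04580832e+01, -2.37229729e+01,  6.96701487e-02,
        3.46665073e-02, -1.08098434e-04]), 'tool_pos': array([0.20488165, 0.53663003, 0.18511253]), 'eef_rot': array([-3.13981349e+00, -1.87630429e-04,  2.77675598e+00]), 'wrist_force': array([-0.44651162,  0.51093377, -0.84410125]), 'wrist_torque': array([ 0.04302592, -0.06470291, -0.00941518]), 'width': 0.09395294552314587}
scene {'fx': 503.5514340810831, 'fy': 503.5514340810831, 'cx': 316.8650527538224, 'cy': 202.91228704202626, 'R': array([[-0.74724386,  0.66445505, -0.01122946],
       [ 0.46982406,  0.51626095, -0.71605865],
       [-0.46999145, -0.5403463 , -0.69794979]]), 't': array([ 0.36290575, -0.20046674,  1.6780821 ])}
top {'fx': 448.21764740316775, 'fy': 448.21764740316775, 'cx': 326.44362334573293, 'cy': 212.54509620977004, 'R': array([[-0.01413698, -0.99988949,  0.00459853],
       [-0.97097259,  0.01262962, -0.23885712],
       [ 0.23877264, -0.00784177, -0.97104384]]), 't': array([0.06159681, 0.5338687 , 0.97381327])}
wrist {'fx': 351.52654459347957, 'fy': 351.52654459347957, 'cx': 315.4369951573024, 'cy': 202.74155084491903, 'R': array([[ 3.57900651e-01,  9.33759579e-01, -4.16487286e-04],
       [ 8.99992184e-01, -3.44839015e-01,  2.66646060e-01],
       [ 2.48839692e-01, -9.58076337e-02, -9.63794431e-01]]), 't': array([-0.57412371, -0.02749426,  0.39169884])}
```

View pics/top0.png

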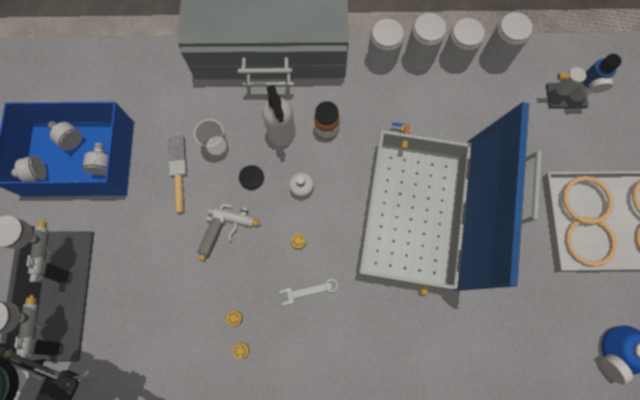

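View pics/scene0.png

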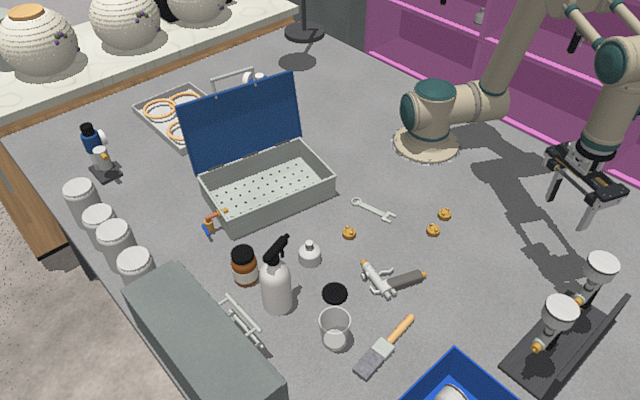

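View pics/wrist0.png

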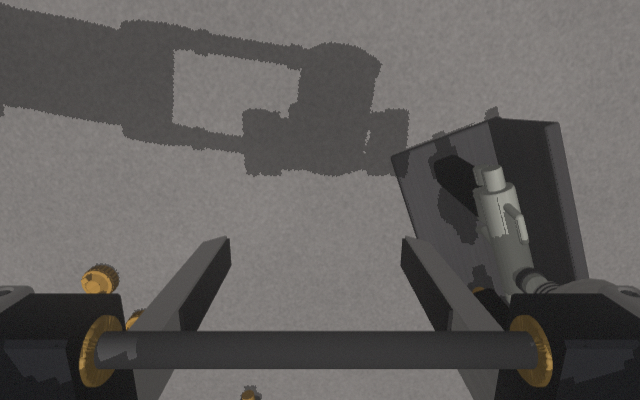

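The top view shows the tub at about (415,210) and the lid, standing open, on its right. The gun is at (230,225), the cup at (301,185), and air caps at (298,241), (234,318) and (240,350); (298,241) is the one farthest from the base. I'll enlarge it to measure.

```bash
cat > h.py <<'E'
import numpy as np, cv2
from bench import r
def px2w(ci,u,v,z=None,d=None):
    K=np.array([(u-ci['cx'])/ci['fx'],(v-ci['cy'])/ci['fy'],1.])
    R,t=ci['R'],ci['t']
    c=-R.T@t; ray=R.T@K
    s=d if z is None else (z-c[2])/ray[2]
    return c+s*ray
def proj(ci,X):
    c=ci['R']@np.array(X)+ci['t']; return np.array([ci['fx']*c[0]/c[2]+ci['cx'],ci['fy']*c[1]/c[2]+ci['cy']])
E
python3 - <<'E'
from h import *
p=cv2.imread('pics/top0.png')
a=cv2.resize(p[170:300,180:320],None,fx=5.5,fy=4.5*5.5/4.5*0.8,interpolation=cv2.INTER_CUBIC)
a=cv2.resize(p[165:265,185:325],None,fx=5.7,fy=5.7,interpolation=cv2.INTER_CUBIC)
cv2.imwrite('pics/c1.png',a)
a=cv2.resize(p[95:300,350:550],None,fx=2.9,fy=2.9,interpolation=cv2.INTER_CUBIC)
cv2.imwrite('pics/c2.png',a)
d=np.load('pics/top0.npy');ci=r.camera_info('top')
for n,(u,v) in dict(cap=(298,241),neck=(301,178),cup=(301,188),grip=(210,240),barrel=(235,217)).items():
    print(n,d[v,u],px2w(ci,u,v,d=d[v,u]))
P=np.stack(np.meshgrid(np.arange(640),np.arange(400)),-1)
K=np.dstack([(P[...,0]-ci['cx'])/ci['fx'],(P[...,1]-ci['cy'])/ci['fy'],np.ones((400,640))])*d[...,None]
W=(K-ci['t'])@ci['R']; np.save('pics/W.npy',W)
# rim of tub
m=(W[...,2]>.072)&(W[...,2]<.086)&(P[...,0]>355)&(P[...,0]<475)&(P[...,1]>125)&(P[...,1]<295)
pts=W[m][:,:2].astype(np.float32); print(len(pts),cv2.minAreaRect(pts),cv2.boxPoints(cv2.minAreaRect(pts)))
# caps etc
for n,(u,v) in dict(c1=(298,241),c2=(234,318),c3=(240,350)).items():
    mm=(np.abs(P[...,0]-u)<14)&(np.abs(P[...,1]-v)<14)&(W[...,2]>.009)
    q=W[mm]; print(n,len(q),q.mean(0),q.min(0),q.max(0))
mm=(np.abs(P[...,0]-301)<17)&(np.abs(P[...,1]-185)<17)&(W[...,2]>.05)&(W[...,2]<.08)
q=W[mm];print('neck',len(q),q.mean(0),q.min(0),q.max(0))
# lid
m=(W[...,2]>.1)&(P[...,0]>455)&(P[...,0]<530)&(P[...,1]>100)&(P[...,1]<290)
q=W[m];c=q.mean(0);print('lid',c,np.linalg.svd(q-c,full_matrices=False)[2][2],q.max(0),q.min(0))
E
```

```text
cap 1.0659258 [0.47648733 0.1226153  0.02131526]
neck 1.0558279 [0.61868563 0.11310531 0.06675669]
cup 1.0715014 [0.60040164 0.11415869 0.04611138]
grip 1.0614116 [0.48092902 0.33069803 0.02537587]
barrel 1.0750024 [0.53612989 0.27348247 0.02541533]
1871 ((0.5433124899864197, -0.15367737412452698), (0.2183758169412613, 0.3510065972805023), 79.60697937011719) [[ 0.35099116 -0.22941321]
 [ 0.696239   -0.29273456]
 [ 0.73563385 -0.07794154]
 [ 0.390386   -0.01462018]]
c1 184 [0.473636   0.12185815 0.04114207] [0.2867227  0.06248386 0.01015516] [0.49759652 0.13984456 1.07285045]
c2 211 [0.30049924 0.26623695 0.03865335] [0.28255549 0.06248386 0.00964915] [0.31837254 0.28846613 1.07285045]
c3 220 [0.22962882 0.25051987 0.02784383] [0.21233583 0.06248386 0.00986937] [0.2867227  0.27180265 1.07285045]
neck 72 [0.61321477 0.11488707 0.06580319] [0.60457566 0.1059328  0.05093699] [0.62458487 0.12490668 0.07170073]
lid [ 0.51482291 -0.28012607  0.21682858] [ 0.20507435  0.96812678 -0.14378821] [0.70045367 0.06248386 1.07285045] [ 0.2867227  -0.3338237   0.10001925]
```

View pics/c1.png

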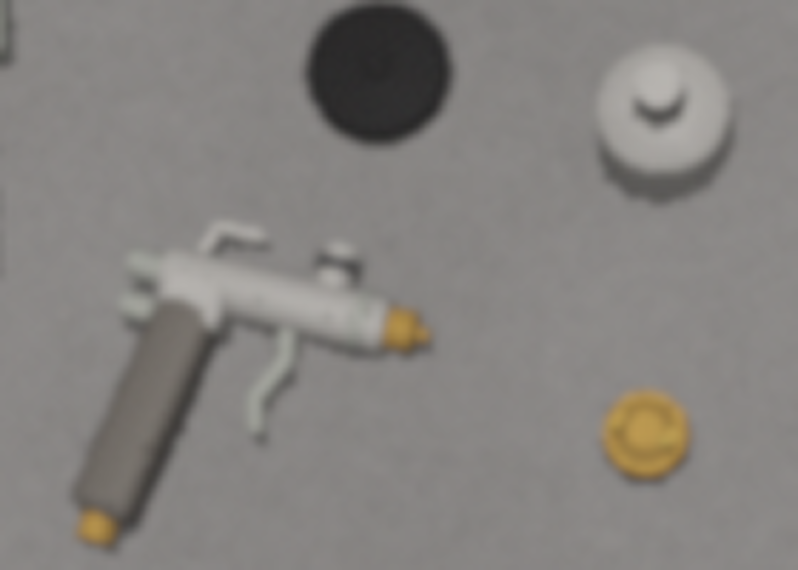

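View pics/c2.png

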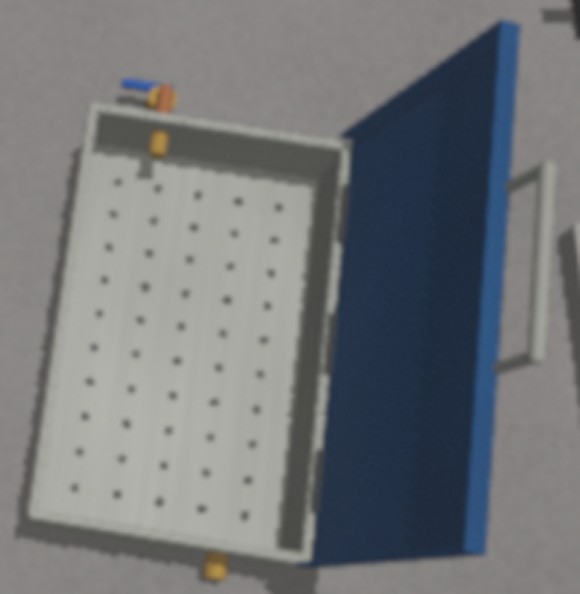

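The gun's barrel runs from (165,275) to the muzzle at (425,333) in the crop. Its handle goes down-left from the barrel, the cup's neck is at (660,90) and the cap at (646,434). Now I'll turn these into poses and check them by overlay.

```bash
cat > fit.py <<'E'
from h import *
ci=r.camera_info('top')
f=lambda x,y:(x/2.9+350,y/2.9+95)
C=[px2w(ci,*f(*q),z=.08) for q in [(93,105),(350,140),(310,562),(30,515)]]
for c in C: print('corner',c.round(4))
C=np.array(C)
print('len',np.linalg.norm(C[0]-C[3]),np.linalg.norm(C[1]-C[2]),np.linalg.norm(C[0]-C[1]),np.linalg.norm(C[3]-C[2]))
v=(C[0]-C[3])+(C[1]-C[2]); w=(C[0]-C[1])+(C[3]-C[2])
yaw=np.arctan2(v[1],v[0]); print('tub',C.mean(0),yaw,np.arctan2(-w[0],w[1]))
g=lambda x,y:(x/5.7+185,y/5.7+165)
a=px2w(ci,*g(170,278),z=.02);b=px2w(ci,*g(425,333),z=.015)
print('barrel',a,b,'yaw',np.arctan2(*(b-a)[[1,0]]))
h=px2w(ci,*g(97,527),z=.013); print('handle end',h,'mid',px2w(ci,*g(138,420),z=.02))
W=np.load('pics/W.npy');P=np.stack(np.meshgrid(np.arange(640),np.arange(400)),-1)
m=(W[...,2]>.006)&(W[...,2]<.04)&(P[...,0]>193)&(P[...,0]<265)&(P[...,1]>200)&(P[...,1]<262)
yg=np.arctan2(*(b-a)[[1,0]])
q=W[m][:,:2]; R=np.array([[np.cos(yg),-np.sin(yg)],[np.sin(yg),np.cos(yg)]])
l=q@R; print('ext',l.min(0),l.max(0),l.max(0)-l.min(0)); c=R@((l.min(0)+l.max(0))/2)
print('gun centre',c,'grip',c+R@[-.04,-.042])
# lid corners
for nm,(x,y) in dict(top_far=(513,24),top_near=(478,552),hb1=(548,165),hb2=(537,358)).items():
    u,vv=f(x,y); print(nm,u,vv)
d=np.load('pics/top0.npy')
for u,v in [(537,160),(536,190),(535,210),(522,150),(519,230)]:
    print(u,v,W[v,u])
E
python3 fit.py
```

```text
corner [ 0.7292 -0.0813  0.08  ]
corner [ 0.6958 -0.2905  0.08  ]
corner [ 0.355  -0.2291  0.08  ]
corner [ 0.3933 -0.0185  0.08  ]
len 0.34174644649334807 0.346293935173731 0.21189723049630674 0.2140534681499996
tub [ 0.5433373  -0.15483327  0.08      ] -0.18146765237253415 -0.16921286343776107
barrel [0.54606605 0.32351391 0.02      ] [0.52190188 0.21579115 0.015     ] yaw -1.7914616774943113
handle end [0.44141128 0.35077802 0.013     ] mid [0.48513261 0.3341047  0.02      ]
ext [-0.45655709  0.34891479] [-0.3247837   0.49311872] [0.13177338 0.14420393]
gun centre [0.49631746 0.28904575] grip [0.46409103 0.33726875]
top_far 526.8965517241379 103.27586206896552
top_near 514.8275862068965 285.34482758620686
hb1 538.9655172413793 151.89655172413794
hb2 535.1724137931035 218.44827586206895
537 160 [ 0.55931035 -0.31495523  0.33151354]
536 190 [ 0.50327971 -0.30431727  0.33542303]
535 210 [ 0.46830645 -0.2989629   0.33374668]
522 150 [ 0.59318203 -0.3087129   0.29382502]
519 230 [ 0.44187523 -0.28534489  0.29395433]
```

```bash
cat >> h.py <<'E'
from scipy.spatial.transform import Rotation as Ro
def go(xyz,yaw,tilt=None):
    s=r.observe(); p=s['tool_pos']; R=Ro.from_euler('xyz',s['eef_rot'])
    T=Ro.from_euler('xyz',[np.pi,0,yaw])
    if tilt is not None: T=Ro.from_rotvec(tilt)*T   # tilt: world rotvec
    sh=R.inv().apply(np.array(xyz)-p); w=(R.inv()*T).as_rotvec(degrees=True)
    print('t %.2f'%s['time'],'pos',p.round(4),'rpy',s['eef_rot'].round(3),'j',s['joints'].round(2),'w %.4f'%s['width'],'F',s['wrist_force'].round(1))
    print('-> shift',sh.round(4),'turn',w.round(2),'rows',np.ceil(np.linalg.norm(sh)/.0625),np.ceil(np.linalg.norm(w)/10.7))
E
python3 - <<'E'
from h import *
ci=r.camera_info('wrist');R=Ro.from_euler('xyz',r.observe()['eef_rot'])
print('cam in tool',R.inv().apply(-ci['R'].T@ci['t']-r.observe()['tool_pos']), R.inv().apply(ci['R'].T@[0,0,1]))
go([.465,.341,.13],2.80)
E
```

```text
cam in tool [ 0.07720276 -0.00046104 -0.19925933] [-2.66768093e-01  4.91901892e-04  9.63760625e-01]
t 0.15 pos [0.2049 0.5368 0.1853] rpy [-3.14  -0.     2.777] j [ 1.09  0.28  1.51 -0.    1.36 -0.12] w 0.0941 F [-0.2  0.   0.9]
-> shift [-0.3128 -0.0901  0.0554] turn [-0.07 -0.01 -1.33] rows 6.0 1.0
```

Emit:
{"fn": "jog_arm", "kwargs": {
  "series": [
    [[-1, -0.313, -0.09, 0, 0, 0, -1.3], [-1, -0.313, -0.09, 0, 0, 0, -1.3], [-1, -0.313, -0.09, 0, 0, 0, -1.3], [-1, -0.313, -0.09, 0.02, 0, 0, -1.3], [-1, -0.313, -0.09, 0.04, 0, 0, -1.3], [-1, -0.313, -0.09, 0.055, 0, 0, -1.3], [-1, -0.313, -0.09, 0.055, 0, 0, -1.3]]
  ]
}}

```text
time: 1.02
tool_pos: [0.4648, 0.3392, 0.1283]
eef_rot: [-3.137, -0.003, 2.797]
wrist_force: [-0.8, 0.5, -1.1]
width: 0.0941
```

```bash
python3 - <<'E'
from h import *
go([.465,.341,.014],2.80)
ci=r.camera_info('wrist')
p,d=r.snapshot('wrist'); cv2.imwrite('pics/w1.png',p[:,:,::-1]);np.save('pics/w1.npy',d)
print(proj(ci,[.465,.341,.02]),proj(ci,[.497,.293,.02]))
import pickle; pickle.dump(ci,open('pics/w1.pkl','wb'))
E
```

```text
t 1.02 pos [0.4648 0.3392 0.1283] rpy [-3.137e+00 -3.000e-03  2.797e+00] j [ 0.51  0.32  1.59 -0.    1.24 -0.72] w 0.0941 F [-0.8  0.5 -1.1]
-> shift [0.     0.0024 0.1143] turn [-0.28 -0.19 -0.19] rows 2.0 1.0
[318.32164399 194.23795989] [281.61257896 242.27538907]
```

View pics/w1.png

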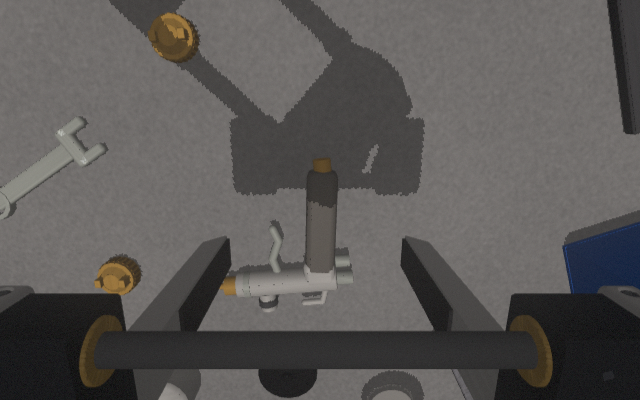

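The wrist view shows the handle between the open fingers, from (321,165) to (320,270), with the grip centre near (321,193). The prediction was (318,194), so the two agree. Next I descend and grip.

Emit:
{"fn": "jog_arm", "kwargs": {
  "series": [
    [[-1, 0, 0.004, 0.06, 0, 0, 0], [-1, 0, 0.004, 0.1, 0, 0, 0], [-1, 0, 0.004, 0.115, 0, 0, 0], [-1, 0, 0.004, 0.115, 0, 0, 0], [1, 0, 0.004, 0.115, 0, 0, 0], [1, 0, 0.004, 0.115, 0, 0, 0], [1, 0, 0.004, 0.115, 0, 0, 0], [1, 0, 0.004, 0.115, 0, 0, 0], [1, 0, 0.004, 0.115, 0, 0, 0], [1, 0, 0.004, 0.115, 0, 0, 0]]
  ]
}}

```text
time: 2.33
tool_pos: [0.4656, 0.344, 0.0146]
eef_rot: [-3.139, -0.002, 2.798]
wrist_force: [0.0, 0.5, 0.2]
width: 0.0374
```

```bash
python3 - <<'E'
from h import *
go([.465,.341,.17],2.80)
p,d=r.snapshot('wrist'); cv2.imwrite('pics/w2.png',p[:,:,::-1])
E
```

```text
t 2.33 pos [0.4656 0.344  0.0146] rpy [-3.139e+00 -2.000e-03  2.798e+00] j [ 0.52  0.43  1.74 -0.    0.98 -0.71] w 0.0374 F [0.  0.5 0.2]
-> shift [-1.000e-04 -3.500e-03 -1.554e-01] turn [-0.17 -0.14 -0.12] rows 3.0 1.0
```

View pics/w2.png

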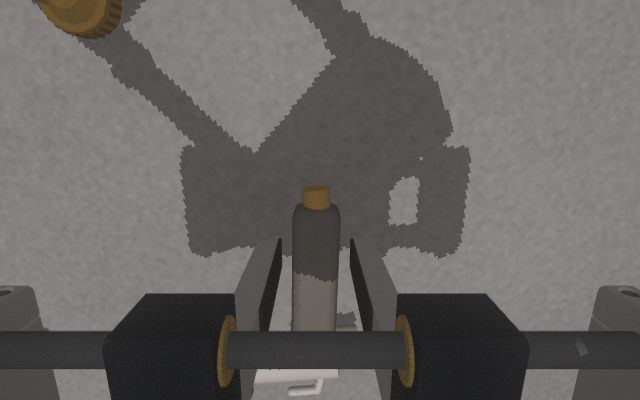

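The fingers are still closing at 37 mm around the handle at (316,270). I'll keep closing, then lift.

Emit:
{"fn": "jog_arm", "kwargs": {
  "series": [
    [[1, 0, 0, 0, 0, 0, 0], [1, 0, 0, 0, 0, 0, 0], [1, 0, 0, 0, 0, 0, 0], [1, 0, 0, 0, 0, 0, 0], [1, 0, 0, -0.04, 0, 0, 0], [1, 0, 0, -0.1, 0, 0, 0], [1, 0, 0, -0.155, 0, 0, 0], [1, 0, 0, -0.155, 0, 0, 0]]
  ]
}}

```text
time: 3.38
tool_pos: [0.4691, 0.3461, 0.1748]
eef_rot: [3.136, 0.005, 2.798]
wrist_force: [0.5, 0.4, -0.4]
width: 0.0006
```

```bash
python3 - <<'E'
from h import *
p,d=r.snapshot('wrist'); cv2.imwrite('pics/w3.png',p[:,:,::-1])
T=np.array([.543,-.155]);a=-.175;R=np.array([[np.cos(a),-np.sin(a)],[np.sin(a),np.cos(a)]])
g=T+R@[-.015,.042]; print(g)
go([*g,.17],np.radians(160.3-97.6+10)+0)
# exact: rotation needed: gun yaw -1.7915 -> a+pi
print((a+np.pi+1.7915-2*np.pi)*57.3, 2.798+(a+np.pi+1.7915-2*np.pi))
go([*g,.17],2.798+(a+np.pi+1.7915-2*np.pi))
E
```

```text
[ 0.53554164 -0.11102986]
t 3.42 pos [0.4672 0.345  0.1718] rpy [3.141e+00 1.000e-03 2.798e+00] j [ 0.52  0.29  1.52 -0.    1.33 -0.71] w 0.0004 F [-0.2  0.7 -0.6]
-> shift [-0.2179 -0.4063  0.0016] turn [7.000e-02 0.000e+00 8.761e+01] rows 8.0 9.0
-87.38780905069513 1.2729073464102072
t 3.42 pos [0.4672 0.345  0.1718] rpy [3.141e+00 1.000e-03 2.798e+00] j [ 0.52  0.29  1.52 -0.    1.33 -0.71] w 0.0004 F [-0.2  0.7 -0.6]
-> shift [-0.2179 -0.4063  0.0016] turn [7.000e-02 0.000e+00 8.738e+01] rows 8.0 9.0
```

View pics/w3.png

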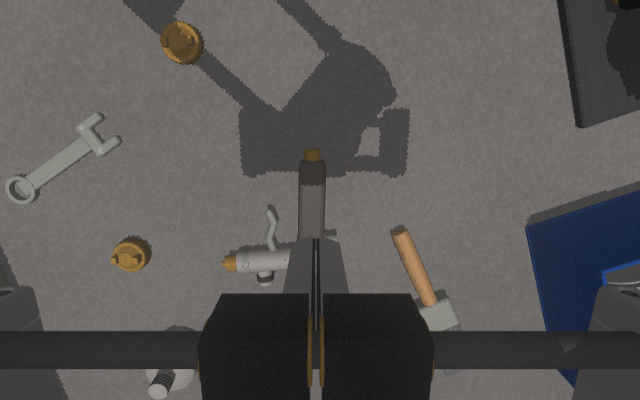

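The fingers shut to 0 and the gun is still on the bench (handle at (313,195)), so it slipped out. I'll measure it again and retry lower and slower, checking the width before lifting.

```bash
python3 - <<'E'
from h import *
p,d=r.snapshot('top'); cv2.imwrite('pics/t2.png',cv2.resize(p[165:265,185:325],None,fx=5.7,fy=5.7,interpolation=cv2.INTER_CUBIC)[:,:,::-1])
p,d=r.snapshot('wrist');ci=r.camera_info('wrist');cv2.imwrite('pics/w4.png',cv2.resize(p[130:290,190:390],None,fx=4,fy=3.75,interpolation=cv2.INTER_CUBIC)[:,:,::-1])
P=np.stack(np.meshgrid(np.arange(640),np.arange(400)),-1)
K=np.dstack([(P[...,0]-ci['cx'])/ci['fx'],(P[...,1]-ci['cy'])/ci['fy'],np.ones((400,640))])*d[...,None]
W=(K-ci['t'])@ci['R']
for v in range(160,236,12):
    row=W[v,285:345]; ok=row[:,2]>.008; 
    print(v,ok.sum(),row[ok].mean(0).round(4),row[ok][[0,-1]].round(4).tolist(), row[ok][:,2].max().round(4))
np.save('pics/Wa.npy',W)
E
```

```text
160 16 [0.4411 0.3516 0.0187] [[0.4392, 0.3442, 0.0138], [0.444, 0.3585, 0.0156]] 0.0215
172 28 [0.4515 0.3478 0.0245] [[0.4478, 0.3347, 0.0193], [0.4565, 0.3603, 0.0218]] 0.0268
184 28 [0.4629 0.3438 0.0247] [[0.459, 0.3307, 0.021], [0.4684, 0.3563, 0.02]] 0.0268
196 27 [0.4743 0.3391 0.0247] [[0.4707, 0.3263, 0.021], [0.4795, 0.3513, 0.0215]] 0.0262
208 27 [0.4862 0.3349 0.0246] [[0.4826, 0.322, 0.0214], [0.4921, 0.347, 0.0196]] 0.0264
220 27 [0.4982 0.3305 0.0247] [[0.4947, 0.3174, 0.0213], [0.5041, 0.3427, 0.0204]] 0.0267
232 27 [0.506  0.3273 0.0375] [[0.507, 0.3129, 0.0215], [0.3934, 0.37, 0.368]] 0.368
```

View pics/t2.png

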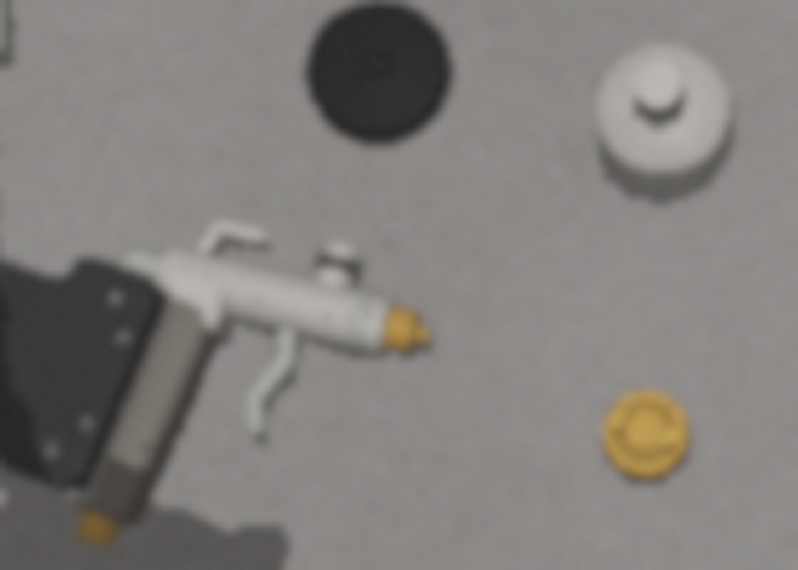

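View pics/w4.png

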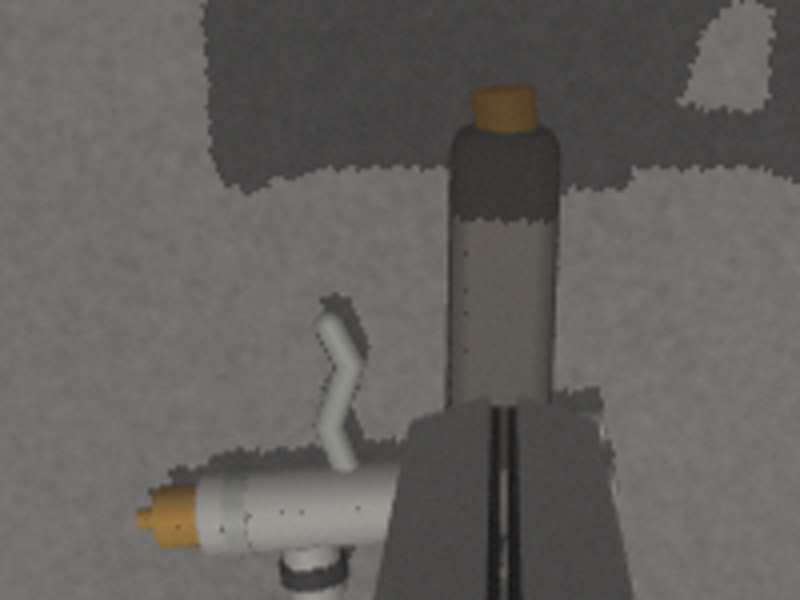

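The gun hasn't moved, and the handle axis still passes through (0.463, 0.344). Retrying: open, descend and close in separate steps.

```bash
python3 - <<'E'
from h import *
go([.464,.3435,.011],2.798)
E
```

```text
t 3.52 pos [0.4652 0.3438 0.1685] rpy [-3.137 -0.004  2.798] j [ 0.52  0.29  1.52 -0.    1.33 -0.71] w 0.0005 F [-0.4  0.3  0.3]
-> shift [0.0005 0.     0.1575] turn [-0.26 -0.22 -0.  ] rows 3.0 1.0
```

Emit:
{"fn": "jog_arm", "kwargs": {
  "series": [
    [[-0.35, 0, 0, 0.05, 0, 0, 0], [-0.35, 0, 0, 0.1, 0, 0, 0], [-0.35, 0, 0, 0.1, 0, 0, 0], [-0.35, 0, 0, 0.1, 0, 0, 0], [-0.35, 0, 0, 0.1, 0, 0, 0], [-0.35, 0, 0, 0.1, 0, 0, 0], [-0.35, 0, 0, 0.1, 0, 0, 0], [-0.35, 0, 0, 0.13, 0, 0, 0], [-0.35, 0, 0, 0.1575, 0, 0, 0], [-0.35, 0, 0, 0.1575, 0, 0, 0]]
  ]
}}

```text
time: 4.78
tool_pos: [0.4628, 0.3424, 0.0095]
eef_rot: [-3.134, -0.007, 2.798]
wrist_force: [-0.3, 0.3, 0.8]
width: 0.0634
```

Emit:
{"fn": "jog_arm", "kwargs": {
  "series": [
    [[1, 0, 0, 0, 0, 0, 0], [1, 0, 0, 0, 0, 0, 0], [1, 0, 0, 0, 0, 0, 0], [1, 0, 0, 0, 0, 0, 0], [1, 0, 0, 0, 0, 0, 0], [1, 0, 0, 0, 0, 0, 0]]
  ]
}}

```text
time: 5.52
tool_pos: [0.4629, 0.3424, 0.0095]
eef_rot: [-3.134, -0.006, 2.798]
wrist_force: [0.9, 0.3, -0.2]
width: 0.0065
```

```bash
python3 - <<'E'
from h import *
go([.464,.3435,.011],2.798)
p,d=r.snapshot('wrist'); cv2.imwrite('pics/w5.png',p[150:,150:500,::-1])
E
```

```text
t 5.53 pos [0.4629 0.3424 0.0095] rpy [-3.134 -0.006  2.798] j [ 0.52  0.43  1.74 -0.    0.98 -0.71] w 0.0065 F [ 0.9  0.3 -0.2]
-> shift [-0.0007  0.0014 -0.0015] turn [-0.44 -0.37 -0.  ] rows 1.0 1.0
```

View pics/w5.png

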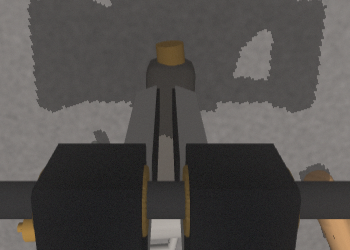

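The fingers closed above the handle: in the crop they cover it from (155,90) down. So either the TCP is higher than reported or the tip is shorter than stated. I'll measure the tips with depth.

```bash
python3 - <<'E'
from h import *
s=r.observe();ci=r.camera_info('wrist')
p,d=r.snapshot('wrist')
P=np.stack(np.meshgrid(np.arange(640),np.arange(400)),-1)
def Wd(d,ci):
    K=np.dstack([(P[...,0]-ci['cx'])/ci['fx'],(P[...,1]-ci['cy'])/ci['fy'],np.ones((400,640))])*d[...,None]
    return (K-ci['t'])@ci['R']
W=Wd(d,ci)
R=Ro.from_euler('xyz',s['eef_rot'])
for u,v in [(296,240),(296,250),(336,240),(336,250),(320,300),(320,225),(250,180)]:
    print(u,v,W[v,u].round(4),'tool',R.inv().apply(W[v,u]-s['tool_pos']).round(4))
p,d=r.snapshot('scene'); cv2.imwrite('pics/s5.png',cv2.resize(p[180:330,330:510],None,fx=4,fy=4)[:,:,::-1])
p,d=r.snapshot('top'); cv2.imwrite('pics/t5.png',p[:,:,::-1])
E
```

```text
296 240 [0.4508 0.3357 0.0365] tool [ 0.0093 -0.0106 -0.0268]
296 250 [0.4509 0.3365 0.0504] tool [ 0.0095 -0.0098 -0.0407]
336 240 [0.4577 0.3555 0.037 ] tool [ 0.0095  0.0104 -0.0275]
336 250 [0.4577 0.3548 0.0498] tool [ 0.0093  0.0096 -0.0403]
320 300 [0.4571 0.3465 0.0921] tool [ 0.0073  0.0013 -0.0826]
320 225 [0.4506 0.3492 0.0261] tool [ 0.014   0.0021 -0.0165]
250 180 [0.4174 0.3163 0.0013] tool [ 0.034  -0.0398  0.0087]
```

View pics/s5.png

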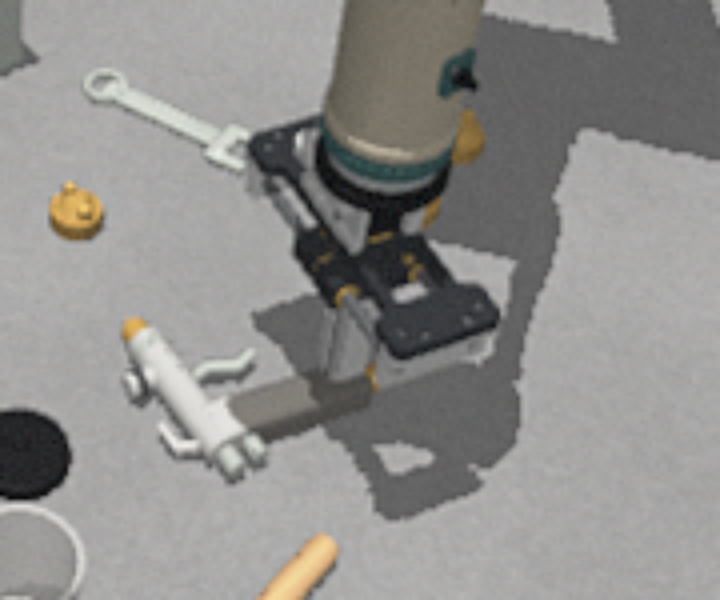

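View pics/t5.png

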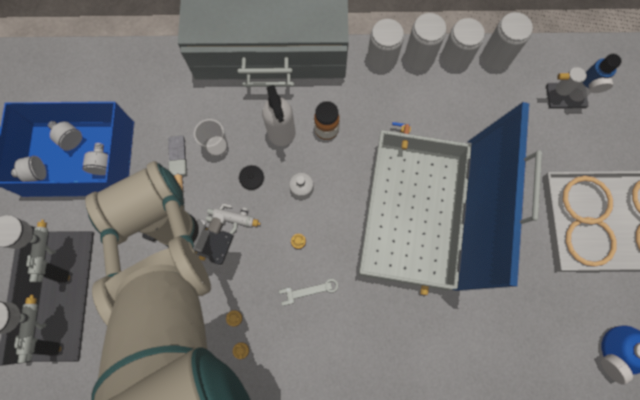

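```bash
python3 - <<'E'
from h import *
s=r.observe();ci=r.camera_info('wrist')
p,d=r.snapshot('wrist')
R=Ro.from_euler('xyz',s['eef_rot'])
for u in (300,306,330):
  for v in range(226,246,2):
    X=px2w(ci,u,v,d=d[v,u]); print(u,v,p[v,u],X.round(4),'tool',R.inv().apply(X-s['tool_pos']).round(4))
cv2.imwrite('pics/w6.png',cv2.resize(p[180:350,230:410],None,fx=4,fy=3.5,interpolation=cv2.INTER_NEAREST)[:,:,::-1])
print(s['tau'],s['width'])
E
```

```text
300 226 [59 58 54] [0.4475 0.3386 0.0258] tool [ 0.0133 -0.0089 -0.0162]
300 228 [60 57 53] [0.4484 0.3383 0.0265] tool [ 0.0123 -0.0089 -0.0169]
300 230 [61 56 54] [0.4495 0.3379 0.0263] tool [ 0.0111 -0.0089 -0.0167]
300 232 [60 57 56] [0.451  0.3373 0.0251] tool [ 0.0095 -0.0089 -0.0155]
300 234 [61 59 56] [0.4521 0.3368 0.0251] tool [ 0.0083 -0.009  -0.0155]
300 236 [61 59 56] [0.4531 0.3365 0.0253] tool [ 0.0072 -0.009  -0.0157]
300 238 [60 56 55] [0.4542 0.3361 0.0254] tool [ 0.0061 -0.009  -0.0158]
300 240 [82 80 76] [0.4517 0.3376 0.0358] tool [ 0.009  -0.0085 -0.0262]
300 242 [83 82 79] [0.4513 0.3379 0.0399] tool [ 0.0095 -0.0083 -0.0303]
300 244 [81 80 78] [0.4516 0.3379 0.0421] tool [ 0.0093 -0.0082 -0.0325]
306 226 [63 61 58] [0.4485 0.3418 0.0262] tool [ 0.0134 -0.0056 -0.0166]
306 228 [67 63 60] [0.4496 0.3414 0.0261] tool [ 0.0122 -0.0056 -0.0165]
306 230 [65 62 59] [0.4503 0.3411 0.0272] tool [ 0.0114 -0.0055 -0.0176]
306 232 [67 62 60] [0.4518 0.3405 0.026 ] tool [ 0.0098 -0.0056 -0.0164]
306 234 [61 59 54] [0.4525 0.3403 0.0271] tool [ 0.0091 -0.0056 -0.0175]
306 2
[... 511 characters left out ...]
30 [63 59 58] [0.455  0.3535 0.0266] tool [ 0.0112  0.0076 -0.0171]
330 232 [63 60 57] [0.4561 0.3531 0.0264] tool [ 0.01    0.0076 -0.0169]
330 234 [64 62 59] [0.4574 0.3526 0.0258] tool [ 0.0086  0.0077 -0.0164]
330 236 [65 62 57] [0.4582 0.3523 0.0267] tool [ 0.0078  0.0077 -0.0172]
330 238 [65 64 60] [0.459  0.352  0.0277] tool [ 0.007   0.0076 -0.0183]
330 240 [80 79 78] [0.4566 0.3525 0.037 ] tool [ 0.0095  0.0072 -0.0275]
330 242 [81 79 77] [0.4563 0.3525 0.0405] tool [ 0.0097  0.0071 -0.031 ]
330 244 [80 78 77] [0.4566 0.3523 0.0424] tool [ 0.0094  0.007  -0.0329]
[ 9.94176989e-04 -4.41518891e+01 -1.84627193e+01  3.72631580e-02
  1.13355231e-01 -5.46846059e-04] 0.00040390822930148727
```

View pics/w6.png

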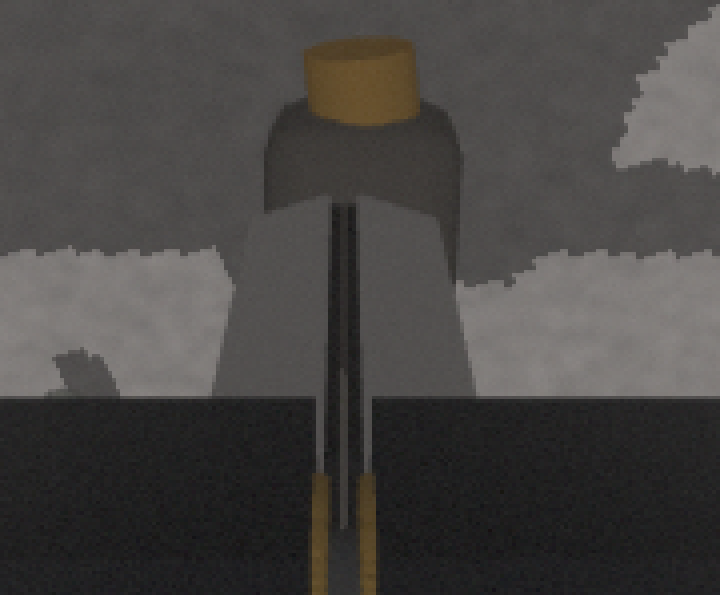

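```bash
python3 - <<'E'
from h import *
import pickle
ci=pickle.load(open('pics/w1.pkl','rb'));d=np.load('pics/w1.npy')
pos=np.array([.4648,.3392,.1283]);R=Ro.from_euler('xyz',[-3.137,-.003,2.797])
for u,v in [(226,240),(226,244),(222,250),(215,260),(406,242),(415,255)]:
    X=px2w(ci,u,v,d=d[v,u]); print(u,v,X.round(4),'tool',R.inv().apply(X-pos).round(4))
# project expected tips for open: tool (+-8mm, +-47..59, +8)
for w in (.047,.0595):
  for x in (-.008,.008):
    for z in (.008,-.022):
      print(w,x,z,proj(ci,pos+R.apply([x,-w,z])).round(0),proj(ci,pos+R.apply([x,w,z])).round(0))
E
```

```text
226 240 [0.4413 0.2963 0.1512] tool [ 0.0076 -0.0484 -0.0226]
226 244 [0.4421 0.2973 0.156 ] tool [ 0.0073 -0.0473 -0.0275]
222 250 [0.4422 0.297  0.1634] tool [ 0.0071 -0.0475 -0.0349]
215 260 [0.4418 0.2974 0.1766] tool [ 0.0077 -0.0474 -0.048 ]
406 242 [0.4734 0.3864 0.1547] tool [ 0.0079  0.0472 -0.0266]
415 255 [0.4732 0.3865 0.1721] tool [ 0.0082  0.0472 -0.044 ]
0.047 -0.008 0.008 [242. 245.] [390. 245.]
0.047 -0.008 -0.022 [231. 266.] [402. 266.]
0.047 0.008 0.008 [240. 221.] [392. 221.]
0.047 0.008 -0.022 [229. 239.] [403. 239.]
0.0595 -0.008 0.008 [222. 245.] [410. 245.]
0.0595 -0.008 -0.022 [208. 266.] [424. 266.]
0.0595 0.008 0.008 [220. 221.] [412. 221.]
0.0595 0.008 -0.022 [206. 239.] [427. 239.]
```

The tips are at tool z = -22 mm in the reported frame, both open and closed, not the stated +8 mm. So the reported TCP runs 30 mm ahead of the real one, and I will command 30 mm deeper. First up and open, then down, watching the force.

Emit:
{"fn": "jog_arm", "kwargs": {
  "series": [
    [[-0.35, 0, 0, -0.02, 0, 0, 0], [-0.35, 0, 0, -0.02, 0, 0, 0], [-0.35, 0, 0, -0.02, 0, 0, 0], [-0.35, 0, 0, -0.02, 0, 0, 0], [-0.35, 0, 0, -0.02, 0, 0, 0], [-0.35, 0, 0, -0.02, 0, 0, 0], [-0.35, 0, 0, -0.02, 0, 0, 0], [-0.35, 0, 0.001, 0.005, 0, 0, 0], [-0.35, 0, 0.001, 0.02, 0, 0, 0], [-0.35, 0, 0.001, 0.02, 0, 0, 0]]
  ]
}}

```text
time: 7.02
tool_pos: [0.4619, 0.3426, -0.0118]
eef_rot: [-3.131, -0.009, 2.798]
wrist_force: [0.5, 0.0, 0.3]
width: 0.0636
```

```bash
python3 - <<'E'
from h import *
go([.464,.3435,-.018],2.798)
E
```

```text
t 7.03 pos [ 0.4619  0.3426 -0.0118] rpy [-3.131 -0.009  2.798] j [ 0.52  0.46  1.77 -0.    0.93 -0.71] w 0.0636 F [0.5 0.  0.3]
-> shift [-0.0017  0.0016  0.0062] turn [-0.58 -0.49 -0.  ] rows 1.0 1.0
```

Emit:
{"fn": "jog_arm", "kwargs": {
  "series": [
    [[-0.35, -0.0015, 0.0015, 0.006, -0.6, -0.5, 0], [1, -0.0015, 0.0015, 0.006, -0.6, -0.5, 0], [1, -0.0015, 0.0015, 0.006, -0.6, -0.5, 0], [1, -0.0015, 0.0015, 0.006, -0.6, -0.5, 0], [1, -0.0015, 0.0015, 0.006, -0.6, -0.5, 0], [1, -0.0015, 0.0015, 0.006, -0.6, -0.5, 0], [1, -0.0015, 0.0015, 0.006, -0.6, -0.5, 0], [1, -0.0015, 0.0015, 0.006, -0.6, -0.5, 0]]
  ]
}}

```text
time: 8.02
tool_pos: [0.4639, 0.3436, -0.0176]
eef_rot: [3.141, 0.0, 2.798]
wrist_force: [-0.8, 0.1, 2.7]
width: 0.0279
```

```bash
python3 - <<'E'
from h import *
go([.464,.3435,.14],2.798)
E
```

```text
t 8.03 pos [ 0.4639  0.3436 -0.0176] rpy [3.141 0.    2.798] j [ 0.52  0.46  1.78  0.    0.9  -0.71] w 0.0279 F [-0.8  0.1  2.7]
-> shift [-2.000e-04  1.000e-04 -1.576e-01] turn [ 0.04  0.02 -0.  ] rows 3.0 1.0
```

Gripped at 28 mm, which is the handle width. Now lift and check.

Emit:
{"fn": "jog_arm", "kwargs": {
  "series": [
    [[1, 0, 0, -0.03, 0, 0, 0], [1, 0, 0, -0.07, 0, 0, 0], [1, 0, 0, -0.11, 0, 0, 0], [1, 0, 0, -0.145, 0, 0, 0], [1, 0, 0, -0.145, 0, 0, 0]]
  ]
}}

```text
time: 8.65
tool_pos: [0.4652, 0.3444, 0.1292]
eef_rot: [3.137, 0.003, 2.798]
wrist_force: [-0.5, -0.3, -4.5]
width: 0.0276
```

```bash
python3 - <<'E'
from h import *
p,d=r.snapshot('wrist'); cv2.imwrite('pics/w7.png',p[:,:,::-1])
a=-.175;T=np.array([.543,-.155]);R=np.array([[np.cos(a),-np.sin(a)],[np.sin(a),np.cos(a)]])
g=T+R@[-.015,.042]
go([*g,.128],2.798+(a+np.pi+1.7915-2*np.pi))
E
```

```text
t 8.70 pos [0.4636 0.3435 0.1271] rpy [3.141 0.    2.798] j [ 0.52  0.32  1.6   0.    1.23 -0.71] w 0.0274 F [-0.3 -0.2 -4.2]
-> shift [-0.2209 -0.4037 -0.0012] turn [ 6.000e-02 -3.000e-02  8.737e+01] rows 8.0 9.0
```

View pics/w7.png

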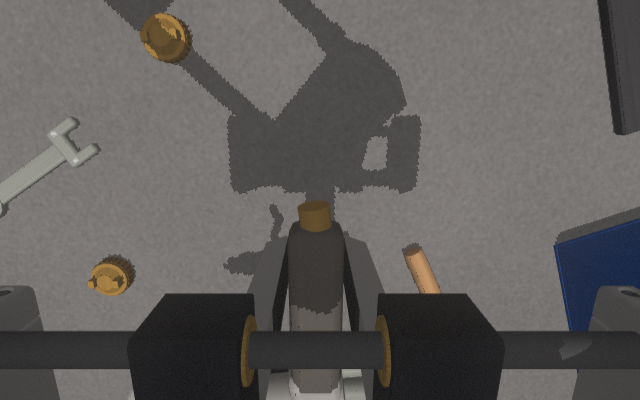

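The gun is held: handle between the fingers at (315,260), about 0.3 kg on the wrist. Carrying it to above the tub.

Emit:
{"fn": "jog_arm", "kwargs": {
  "series": [
    [[1, -0.025, -0.045, -0.01, 0, 0, 10], [1, -0.05, -0.09, -0.01, 0, 0, 20], [1, -0.075, -0.135, -0.01, 0, 0, 30], [1, -0.1, -0.18, -0.01, 0, 0, 40], [1, -0.125, -0.225, -0.01, 0, 0, 50], [1, -0.15, -0.27, -0.01, 0, 0, 60], [1, -0.175, -0.315, -0.01, 0, 0, 70], [1, -0.2, -0.36, -0.01, 0, 0, 80], [1, -0.221, -0.404, -0.01, 0, 0, 87.4], [1, -0.221, -0.404, 0, 0, 0, 87.4]]
  ]
}}

```text
time: 9.95
tool_pos: [0.5352, -0.1146, 0.1243]
eef_rot: [-3.14, 0.0, 1.268]
wrist_force: [0.3, 0.3, -3.5]
width: 0.0278
```

```bash
python3 - <<'E'
from h import *
for n in('top','wrist'):
    p,d=r.snapshot(n); cv2.imwrite(f'pics/{n}8.png',p[:,:,::-1]); np.save(f'pics/{n}8.npy',d)
go([.5355,-.111,-.007],1.273)
E
```

```text
t 10.05 pos [ 0.5329 -0.1105  0.1232] rpy [-3.134e+00 -2.000e-03  1.271e+00] j [-0.33  0.28  1.67  0.    1.21 -0.04] w 0.0278 F [ 0.4  0.6 -3.5]
-> shift [0.     0.0036 0.1301] turn [-0.41 -0.12 -0.09] rows 3.0 1.0
```

View pics/top8.png

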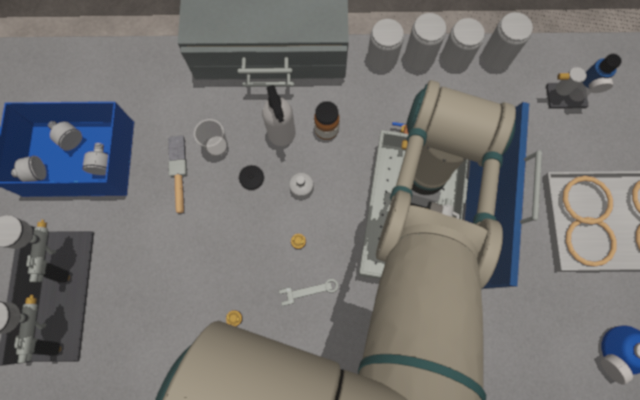

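View pics/wrist8.png

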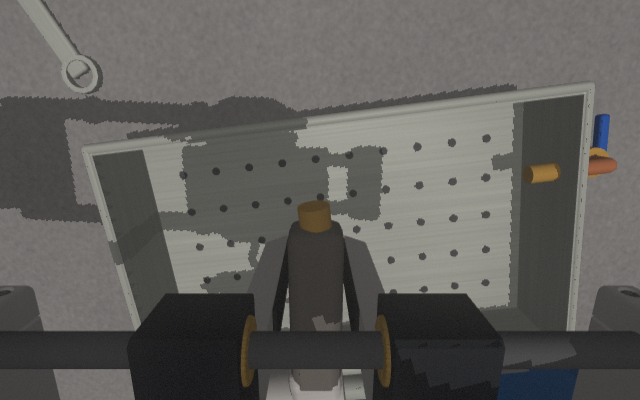

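The wrist view shows the gun hanging over the tub floor, its handle toward the outer wall and the nozzle at (540,172) clear. The lid is unmoved. Lowering it.

Emit:
{"fn": "jog_arm", "kwargs": {
  "series": [
    [[1, 0, 0.0035, 0.04, 0, 0, 0], [1, 0, 0.0035, 0.08, 0, 0, 0], [1, 0, 0.0035, 0.1, 0, 0, 0], [1, 0, 0.0035, 0.112, 0, 0, 0], [1, 0, 0.0035, 0.12, 0, 0, 0], [1, 0, 0.0035, 0.126, 0, 0, 0], [1, 0, 0.0035, 0.129, 0, 0, 0], [1, 0, 0.0035, 0.129, 0, 0, 0]]
  ]
}}

```text
time: 11.05
tool_pos: [0.5362, -0.1108, -0.005]
eef_rot: [-3.136, -0.003, 1.271]
wrist_force: [0.4, 2.8, 2.3]
width: 0.028
```

```bash
python3 - <<'E'
from h import *
go([.5355,-.111,-.007],1.273)
E
```

```text
t 11.05 pos [ 0.5362 -0.1108 -0.005 ] rpy [-3.136e+00 -3.000e-03  1.271e+00] j [-0.33  0.41  1.83  0.    0.91 -0.04] w 0.0280 F [0.4 2.8 2.3]
-> shift [-0.0004 -0.0006  0.002 ] turn [-0.31 -0.15 -0.09] rows 1.0 1.0
```

The gun is touching down (Fz changed sign), so release and rise.

Emit:
{"fn": "jog_arm", "kwargs": {
  "series": [
    [[-0.3, 0, 0, 0, 0, 0, 0], [-0.3, 0, 0, 0, 0, 0, 0], [-0.3, 0, 0, 0, 0, 0, 0], [-0.3, 0, 0, 0, 0, 0, 0], [-0.3, 0, 0, -0.03, 0, 0, 0], [-0.3, 0, 0, -0.09, 0, 0, 0], [-0.3, 0, 0, -0.15, 0, 0, 0], [-0.3, 0, 0, -0.15, 0, 0, 0]]
  ]
}}

```text
time: 12.05
tool_pos: [0.5405, -0.1127, 0.1502]
eef_rot: [3.136, -0.002, 1.271]
wrist_force: [0.0, -0.4, -0.5]
width: 0.0613
```

```bash
python3 - <<'E'
from h import *
p,d=r.snapshot('wrist'); cv2.imwrite('pics/w9.png',p[:,:,::-1])
W=np.load('pics/W.npy');P=np.stack(np.meshgrid(np.arange(640),np.arange(400)),-1)
for n,u0,u1,v0,v1 in [('bottle',262,295,85,150),('jar',312,342,98,142)]:
    m=(P[...,0]>u0)&(P[...,0]<u1)&(P[...,1]>v0)&(P[...,1]<v1)&(W[...,2]>.04)&(W[...,2]<.25)
    q=W[m]; print(n,q.min(0),q.max(0))
    for z in (.06,.1,.15):
        k=q[abs(q[:,2]-z)<.015]; print(z,len(k), k.min(0) if len(k) else '',k.max(0) if len(k) else '')
go([.614,.115,.13],3.14)
E
```

```text
bottle [0.70470847 0.13088984 0.04004701] [0.87188405 0.21009803 0.20522773]
0.06 165 [0.72604699 0.13091606 0.04501647] [0.87142148 0.21009803 0.07483457]
0.1 165 [0.72582842 0.13088984 0.08510833] [0.77092336 0.19829254 0.11496826]
0.15 239 [0.7329004  0.1367765  0.13512865] [0.78915012 0.19636466 0.15949011]
jar [0.73949878 0.0198243  0.0400157 ] [0.80205209 0.08191774 0.1038279 ]
0.06 195 [0.73949878 0.0198243  0.04506774] [0.78145276 0.081777   0.07490028]
0.1 456 [0.74444774 0.02352343 0.08554959] [0.80205209 0.07846726 0.1038279 ]
0.15 0  
t 12.10 pos [ 0.5383 -0.112   0.1472] rpy [-3.141e+00 -2.000e-03  1.271e+00] j [-0.33  0.26  1.62  0.    1.26 -0.03] w 0.0611 F [-0.3  0.7 -0.6]
-> shift [0.2392 0.0054 0.0178] turn [ 1.1000e-01 -1.0000e-01 -1.0706e+02] rows 4.0 11.0
```

View pics/w9.png

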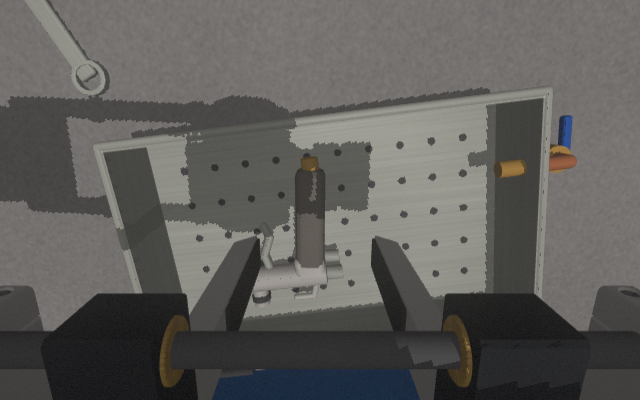

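The gun lies flat in the tub, handle at (310,230). Next, the cup: move above it with the jaws across y, away from the bottle.

Emit:
{"fn": "jog_arm", "kwargs": {
  "series": [
    [[-0.3, 0.024, 0, 0, 0, 0, -10.5], [-0.3, 0.048, 0, 0, 0, 0, -21], [-0.3, 0.072, 0, 0, 0, 0, -31.5], [-0.3, 0.096, 0.001, 0, 0, 0, -42], [-0.3, 0.12, 0.002, 0, 0, 0, -52.5], [-0.3, 0.144, 0.003, 0, 0, 0, -63], [-0.3, 0.168, 0.004, 0, 0, 0, -73.5], [-0.3, 0.2, 0.005, 0, 0, 0, -84], [-0.3, 0.239, 0.005, 0, 0, 0, -94.5], [-0.3, 0.239, 0.005, 0, 0, 0, -105]]
  ]
}}

```text
time: 13.35
tool_pos: [0.6125, 0.1173, 0.1447]
eef_rot: [3.139, -0.004, 3.113]
wrist_force: [1.0, -0.4, -0.1]
width: 0.0611
```

```bash
python3 - <<'E'
from h import *
ci=r.camera_info('wrist')
p,d=r.snapshot('wrist'); cv2.imwrite('pics/w10.png',p[:,:,::-1])
go([.614,.115,.03],r.observe()['eef_rot'][2])
print(proj(ci,[.614,.115,.068]))
P=np.stack(np.meshgrid(np.arange(640),np.arange(400)),-1)
K=np.dstack([(P[...,0]-ci['cx'])/ci['fx'],(P[...,1]-ci['cy'])/ci['fy'],np.ones((400,640))])*d[...,None]
W=(K-ci['t'])@ci['R']
m=(W[...,2]>.062)&(W[...,2]<.075)&(abs(W[...,0]-.614)<.03)&(abs(W[...,1]-.115)<.03)
q=W[m]; print(len(q),q.mean(0),q.min(0),q.max(0)); print(P[m].mean(0))
E
```

```text
t 13.40 pos [0.6121 0.1161 0.1447] rpy [ 3.14  -0.005  3.116] j [ 0.07  0.37  1.46  0.    1.31 -1.47] w 0.0612 F [-0.4  0.1 -0.7]
-> shift [-0.0024 -0.0012  0.1147] turn [ 0.1  -0.27 -0.  ] rows 2.0 1.0
[312.95042738 206.04420492]
509 [0.61403345 0.11627635 0.06824117] [0.60476399 0.10592527 0.06233294] [0.62433241 0.12654845 0.07048168]
[314.51473477 206.09626719]
```

View pics/w10.png

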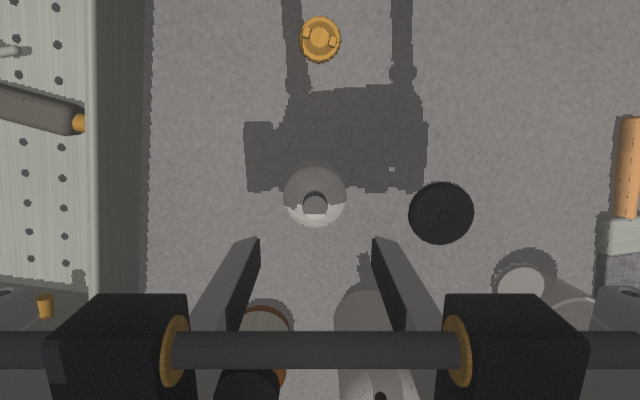

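The neck is at (314,206), which measures (0.614, 0.116, 0.068) and matches its given height. Descend and grip it.

Emit:
{"fn": "jog_arm", "kwargs": {
  "series": [
    [[-0.3, -0.002, 0, 0.05, 0, 0, 0], [-0.3, -0.002, 0, 0.095, 0, 0, 0], [-0.3, -0.002, 0, 0.11, 0, 0, 0], [-0.3, -0.002, 0, 0.116, 0, 0, 0], [1, -0.002, 0, 0.116, 0, 0, 0], [1, -0.002, 0, 0.116, 0, 0, 0], [1, -0.002, 0, 0.116, 0, 0, 0], [1, -0.002, 0, 0.116, 0, 0, 0], [1, -0.002, 0, 0.116, 0, 0, 0], [1, -0.002, 0, 0.116, 0, 0, 0]]
  ]
}}

```text
time: 14.65
tool_pos: [0.6139, 0.1163, 0.0292]
eef_rot: [3.14, -0.004, 3.116]
wrist_force: [-0.3, -0.0, 3.2]
width: 0.019
```

Emit:
{"fn": "jog_arm", "kwargs": {
  "series": [
    [[1, 0, 0, 0, 0, 0, 0], [1, 0, 0, -0.02, 0, 0, 0], [1, 0, 0, -0.06, 0, 0, 0], [1, 0, 0, -0.11, 0, 0, 0], [1, 0, 0, -0.11, 0, 0, 0]]
  ]
}}

```text
time: 15.28
tool_pos: [0.6172, 0.1163, 0.1432]
eef_rot: [3.139, 0.005, 3.116]
wrist_force: [-1.3, -0.2, -1.8]
width: 0.0192
```

```bash
python3 - <<'E'
from h import *
p,d=r.snapshot('wrist'); cv2.imwrite('pics/w11.png',p[:,:,::-1])
a=-.175;T=np.array([.543,-.155]);R=np.array([[np.cos(a),-np.sin(a)],[np.sin(a),np.cos(a)]])
g=T+R@[.085,.05];print(g)
go([*g,.14],3.11)
go([*g,.14],2.967)
E
```

```text
[ 0.63540716 -0.12056286]
t 15.32 pos [0.6152 0.1161 0.1406] rpy [ 3.140e+00 -1.000e-03  3.116e+00] j [ 0.07  0.38  1.46  0.    1.3  -1.47] w 0.0193 F [-1.  -0.2 -2. ]
-> shift [-2.630e-02 -2.361e-01  1.000e-04] turn [ 0.12 -0.04  0.34] rows 4.0 1.0
t 15.32 pos [0.6152 0.1161 0.1406] rpy [ 3.140e+00 -1.000e-03  3.116e+00] j [ 0.07  0.38  1.46  0.    1.3  -1.47] w 0.0193 F [-1.  -0.2 -2. ]
-> shift [-2.630e-02 -2.361e-01  1.000e-04] turn [ 0.11 -0.05  8.53] rows 4.0 1.0
```

View pics/w11.png

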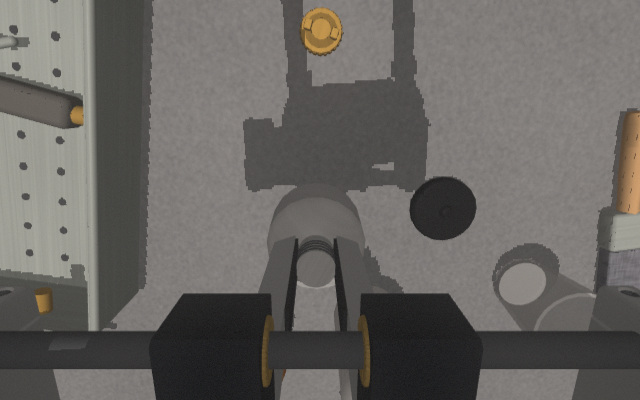

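The cup hangs from the fingers by its neck at (316,260). Carry it over the tub and lower it.

Emit:
{"fn": "jog_arm", "kwargs": {
  "series": [
    [[1, -0.005, -0.04, -0.01, 0, 0, 2], [1, -0.012, -0.09, -0.01, 0, 0, 4], [1, -0.018, -0.14, -0.01, 0, 0, 6], [1, -0.022, -0.19, -0.01, 0, 0, 8], [1, -0.026, -0.225, -0.005, 0, 0, 8.5], [1, -0.0263, -0.236, 0, 0, 0, 8.5], [1, -0.0263, -0.236, 0, 0, 0, 8.5]]
  ]
}}

```text
time: 16.2
tool_pos: [0.6341, -0.12, 0.1379]
eef_rot: [3.138, -0.005, 2.967]
wrist_force: [-0.2, 0.5, -0.7]
width: 0.0192
```

```bash
python3 - <<'E'
from h import *
p,d=r.snapshot('wrist'); cv2.imwrite('pics/w12.png',p[:,:,::-1])
go([.6354,-.1206,.039],2.967)
E
```

```text
t 16.25 pos [ 0.6345 -0.1192  0.1387] rpy [ 3.138 -0.004  2.968] j [-0.3   0.41  1.42  0.    1.32 -1.69] w 0.0195 F [ 0.9  0.4 -0.5]
-> shift [-0.0015 -0.0015  0.0997] turn [ 0.19 -0.22  0.04] rows 2.0 1.0
```

View pics/w12.png

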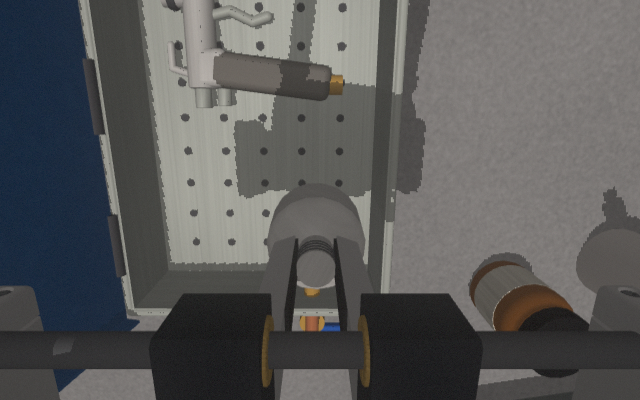

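Emit:
{"fn": "jog_arm", "kwargs": {
  "series": [
    [[1, -0.0015, -0.002, 0.03, 0, 0, 0], [1, -0.0015, -0.002, 0.06, 0, 0, 0], [1, -0.0015, -0.002, 0.08, 0, 0, 0], [1, -0.0015, -0.002, 0.09, 0, 0, 0], [1, -0.0015, -0.002, 0.095, 0, 0, 0], [1, -0.0015, -0.002, 0.098, 0, 0, 0], [1, -0.0015, -0.002, 0.1, 0, 0, 0], [1, -0.0015, -0.002, 0.1, 0, 0, 0]]
  ]
}}

```text
time: 17.25
tool_pos: [0.6358, -0.1211, 0.0393]
eef_rot: [3.138, -0.003, 2.968]
wrist_force: [0.1, -0.0, -0.3]
width: 0.019
```

```bash
python3 - <<'E'
from h import *
go([.6354,-.1206,.039],2.967)
E
```

```text
t 17.25 pos [ 0.6358 -0.1211  0.0393] rpy [ 3.138e+00 -3.000e-03  2.968e+00] j [-0.3   0.49  1.55  0.    1.11 -1.7 ] w 0.0190 F [ 0.1 -0.  -0.3]
-> shift [0.0005 0.0005 0.0003] turn [ 0.19 -0.16  0.03] rows 1.0 1.0
```

Emit:
{"fn": "jog_arm", "kwargs": {
  "series": [
    [[0, 0, 0, 0, 0, 0, 0], [0, 0, 0, 0, 0, 0, 0], [0, 0, 0, 0, 0, 0, 0], [0, 0, 0, 0, 0, 0, 0], [0, 0, 0, -0.03, 0, 0, 0], [0, 0, 0, -0.09, 0, 0, 0], [0, 0, 0, -0.12, 0, 0, 0], [0, 0, 0, -0.12, 0, 0, 0]]
  ]
}}

```text
time: 18.25
tool_pos: [0.6379, -0.1221, 0.1623]
eef_rot: [3.139, 0.004, 2.968]
wrist_force: [-0.3, -0.6, -0.3]
width: 0.0468
```

```bash
python3 - <<'E'
from h import *
p,d=r.snapshot('wrist'); cv2.imwrite('pics/w13.png',p[:,:,::-1])
go([.4765,.1226,.11],1.4)
E
```

```text
t 18.30 pos [ 0.6364 -0.1217  0.16  ] rpy [ 3.138e+00 -1.000e-03  2.967e+00] j [-0.3   0.4   1.38  0.    1.36 -1.7 ] w 0.0471 F [ 0.3 -0.2 -0.6]
-> shift [0.1997 0.2128 0.0508] turn [ 0.1  -0.18 89.81] rows 5.0 9.0
```

View pics/w13.png

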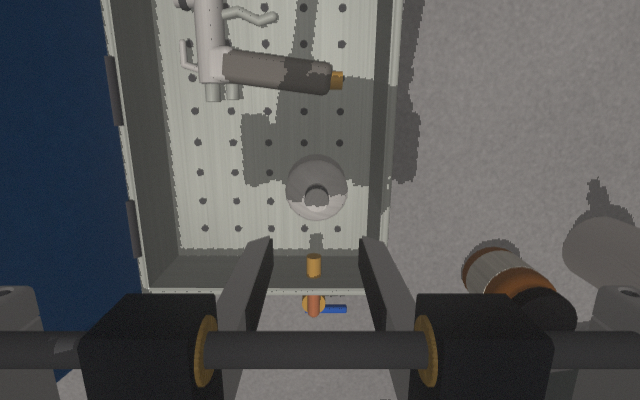

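The cup stands in the tub at (316,195), left upright, with the gun beside it. Next is the air cap.

Emit:
{"fn": "jog_arm", "kwargs": {
  "series": [
    [[-0.2, 0.03, 0.03, 0, 0, 0, 10], [-0.2, 0.06, 0.06, 0, 0, 0, 20], [-0.2, 0.09, 0.09, 0, 0, 0, 30], [-0.2, 0.12, 0.12, 0, 0, 0, 40], [-0.2, 0.15, 0.15, 0, 0, 0, 50], [-0.2, 0.18, 0.18, 0, 0, 0, 60], [-0.2, 0.2, 0.2, 0.01, 0, 0, 70], [-0.2, 0.2, 0.213, 0.02, 0, 0, 80], [-0.2, 0.2, 0.213, 0.04, 0, 0, 90], [-0.2, 0.2, 0.213, 0.05, 0, 0, 90]]
  ]
}}

```text
time: 19.55
tool_pos: [0.4741, 0.1228, 0.1082]
eef_rot: [-3.136, -0.002, 1.399]
wrist_force: [-0.7, 0.9, -0.8]
width: 0.0565
```

```bash
python3 - <<'E'
from h import *
ci=r.camera_info('wrist')
p,d=r.snapshot('wrist'); cv2.imwrite('pics/w14.png',p[:,:,::-1])
P=np.stack(np.meshgrid(np.arange(640),np.arange(400)),-1)
K=np.dstack([(P[...,0]-ci['cx'])/ci['fx'],(P[...,1]-ci['cy'])/ci['fy'],np.ones((400,640))])*d[...,None]
W=(K-ci['t'])@ci['R']
m=(W[...,2]>.012)&(W[...,2]<.035)&(abs(W[...,0]-.4765)<.03)&(abs(W[...,1]-.1226)<.03)
q=W[m]; print(len(q),q.mean(0),q.min(0),q.max(0),(q.min(0)+q.max(0))/2,P[m].mean(0))
c=(q.min(0)+q.max(0))/2
go([c[0],c[1],-.02],1.4)
E
```

```text
1374 [0.47947043 0.12608049 0.01925796] [0.46073183 0.10599113 0.01208139] [0.49774075 0.14304169 0.02818059] [0.47923629 0.12451641 0.02013099] [321.3588064  195.42576419]
t 19.60 pos [0.4737 0.1226 0.1075] rpy [-3.135e+00 -1.000e-03  1.400e+00] j [0.11 0.21 1.8  0.   1.13 0.28] w 0.0566 F [-0.3  0.3 -0.3]
-> shift [0.0027 0.006  0.1275] turn [-0.4  -0.07 -0.01] rows 3.0 1.0
```

View pics/w14.png

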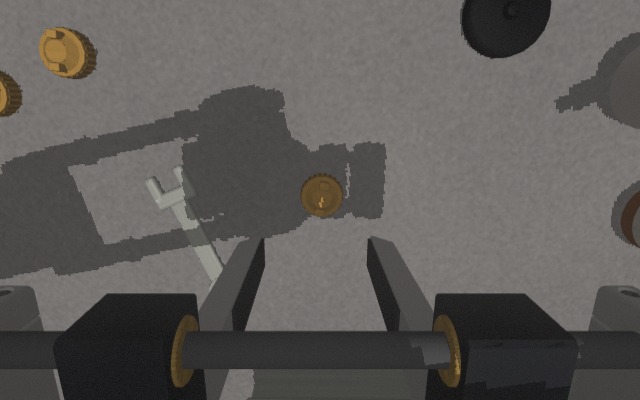

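The cap is at (321,195), measured (0.479, 0.1245), and its height of about 0.028 fits. The decoys at (65,50) and (5,95) are nearer the base. Descend and grip it.

Emit:
{"fn": "jog_arm", "kwargs": {
  "series": [
    [[-0.2, 0.003, 0.006, 0.06, 0, 0, 0], [-0.2, 0.003, 0.006, 0.1, 0, 0, 0], [-0.2, 0.003, 0.006, 0.12, 0, 0, 0], [-0.2, 0.003, 0.006, 0.126, 0, 0, 0], [0, 0.003, 0.006, 0.127, 0, 0, 0], [1, 0.003, 0.006, 0.127, 0, 0, 0], [1, 0.003, 0.006, 0.127, 0, 0, 0], [1, 0.003, 0.006, 0.127, 0, 0, 0], [1, 0.003, 0.006, 0.127, 0, 0, 0], [1, 0.003, 0.006, 0.127, 0, 0, 0]]
  ]
}}

```text
time: 20.85
tool_pos: [0.4797, 0.1248, -0.0191]
eef_rot: [-3.136, -0.001, 1.4]
wrist_force: [-0.5, -0.9, 4.7]
width: 0.035
```

Emit:
{"fn": "jog_arm", "kwargs": {
  "series": [
    [[1, 0, 0, 0, 0, 0, 0], [1, 0, 0, -0.02, 0, 0, 0], [1, 0, 0, -0.07, 0, 0, 0], [1, 0, 0, -0.13, 0, 0, 0], [1, 0, 0, -0.15, 0, 0, 0], [1, 0, 0, -0.15, 0, 0, 0]]
  ]
}}

```text
time: 21.6
tool_pos: [0.4814, 0.1247, 0.132]
eef_rot: [-3.138, -0.002, 1.4]
wrist_force: [-0.7, -0.1, -1.1]
width: 0.0348
```

```bash
python3 - <<'E'
from h import *
p,d=r.snapshot('wrist'); cv2.imwrite('pics/w15.png',p[:,:,::-1])
a=-.175;T=np.array([.543,-.155]);R=np.array([[np.cos(a),-np.sin(a)],[np.sin(a),np.cos(a)]])
g=T+R@[.085,-.045];print(g)
go([*g,.13],1.396)
E
```

```text
[ 0.61886689 -0.21411189]
t 21.65 pos [0.4802 0.1245 0.1305] rpy [-3.135e+00 -1.000e-03  1.400e+00] j [0.11 0.2  1.75 0.   1.19 0.28] w 0.0351 F [ 0.3  0.3 -1.6]
-> shift [-0.3101  0.1942 -0.0012] turn [-0.36 -0.08  0.23] rows 6.0 1.0
```

View pics/w15.png

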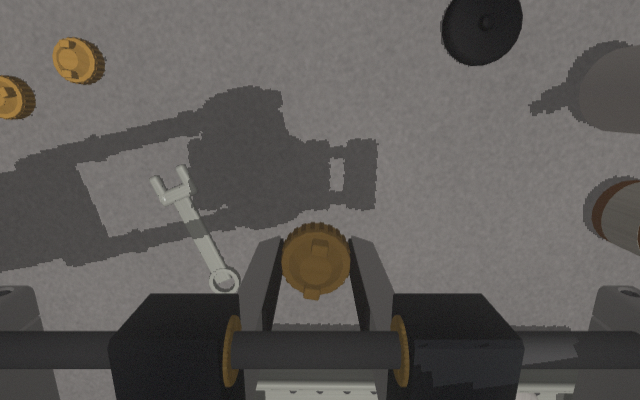

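The cap is held at (315,260). I'll put it in the free area of the tub away from the lid, at tub (-0.11, +0.055).

```bash
python3 - <<'E'
from h import *
a=-.175;T=np.array([.543,-.155]);R=np.array([[np.cos(a),-np.sin(a)],[np.sin(a),np.cos(a)]])
g=T+R@[-.11,.055];print(g)
go([*g,.13],1.396)
E
```

```text
[ 0.44425603 -0.08168815]
t 21.65 pos [0.4802 0.1245 0.1305] rpy [-3.135e+00 -1.000e-03  1.400e+00] j [0.11 0.2  1.75 0.   1.19 0.28] w 0.0351 F [ 0.3  0.3 -1.6]
-> shift [-2.093e-01 -4.000e-04  2.000e-04] turn [-0.36 -0.08  0.23] rows 4.0 1.0
```

Emit:
{"fn": "jog_arm", "kwargs": {
  "series": [
    [[1, -0.04, 0, 0, 0, 0, 0], [1, -0.09, 0, 0, 0, 0, 0], [1, -0.14, 0, 0, 0, 0, 0], [1, -0.19, 0, 0, 0, 0, 0], [1, -0.209, 0, 0, -0.4, 0, 0], [1, -0.209, 0, 0, -0.4, 0, 0]]
  ]
}}

```text
time: 22.4
tool_pos: [0.443, -0.0819, 0.1282]
eef_rot: [-3.138, -0.002, 1.397]
wrist_force: [0.3, 0.5, 0.4]
width: 0.0354
```

```bash
python3 - <<'E'
from h import *
p,d=r.snapshot('wrist'); cv2.imwrite('pics/w16.png',p[:,:,::-1])
go([.4443,-.0817,-.0085],1.396)
E
```

```text
t 22.45 pos [ 0.4434 -0.081   0.1285] rpy [-3.139e+00 -3.000e-03  1.398e+00] j [-0.34  0.13  1.84  0.    1.17 -0.17] w 0.0353 F [0.5 0.5 0.2]
-> shift [-0.0009  0.0014  0.137 ] turn [-0.17 -0.16  0.14] rows 3.0 1.0
```

View pics/w16.png

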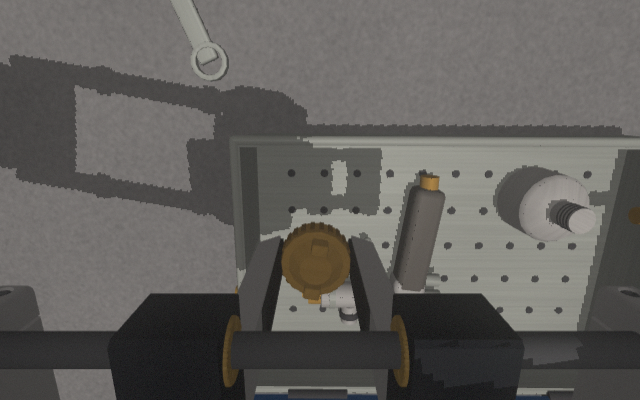

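The cap is at (315,258) over free floor, left of the gun's handle (415,230). Lowering it.

Emit:
{"fn": "jog_arm", "kwargs": {
  "series": [
    [[1, -0.001, 0.0015, 0.04, 0, 0, 0], [1, -0.001, 0.0015, 0.08, 0, 0, 0], [1, -0.001, 0.0015, 0.105, 0, 0, 0], [1, -0.001, 0.0015, 0.12, 0, 0, 0], [1, -0.001, 0.0015, 0.128, 0, 0, 0], [1, -0.001, 0.0015, 0.134, 0, 0, 0], [1, -0.001, 0.0015, 0.1375, 0, 0, 0], [1, -0.001, 0.0015, 0.1375, 0, 0, 0]]
  ]
}}

```text
time: 23.45
tool_pos: [0.4447, -0.0818, -0.0087]
eef_rot: [-3.139, -0.003, 1.398]
wrist_force: [-1.2, -0.7, -0.7]
width: 0.0356
```

Emit:
{"fn": "jog_arm", "kwargs": {
  "series": [
    [[0, 0, 0, 0, 0, 0, 0], [-0.05, 0, 0, 0, 0, 0, 0], [-0.05, 0, 0, 0, 0, 0, 0], [-0.05, 0, 0, -0.03, 0, 0, 0], [-0.05, 0, 0, -0.09, 0, 0, 0], [-0.05, 0, 0, -0.15, 0, 0, 0], [-0.05, 0, 0, -0.2, 0, 0, 0], [-0.05, 0, 0, -0.2, 0, 0, 0]]
  ]
}}

```text
time: 24.45
tool_pos: [0.4479, -0.0834, 0.1954]
eef_rot: [3.134, -0.001, 1.398]
wrist_force: [0.2, 0.2, -1.3]
width: 0.0498
```

```bash
python3 - <<'E'
from h import *
for n in ('wrist','top','scene'):
    p,d=r.snapshot(n); cv2.imwrite(f'pics/{n}17.png',p[:,:,::-1]);np.save(f'pics/{n}17.npy',d)
print(r.observe()['wrist_force'],r.observe()['tool_pos'])
E
```

```text
[-0.42332886 -0.2023188  -0.10109437] [ 0.44404497 -0.08213739  0.19013846]
```

View pics/wrist17.png

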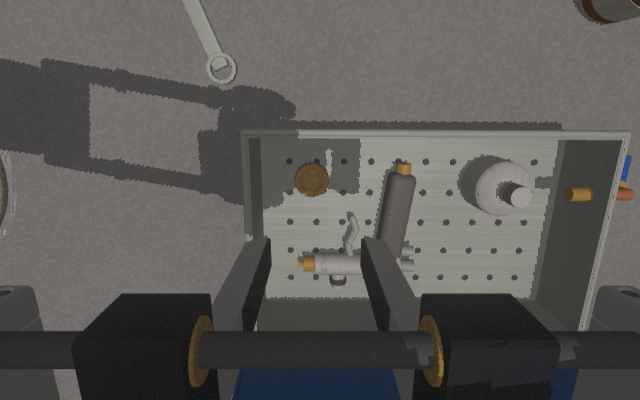

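View pics/scene17.png

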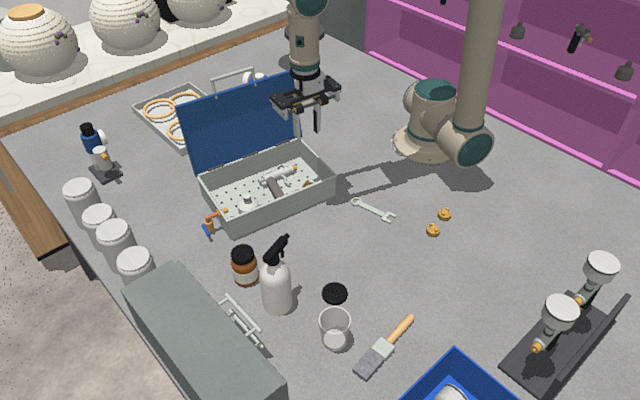

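View pics/top17.png

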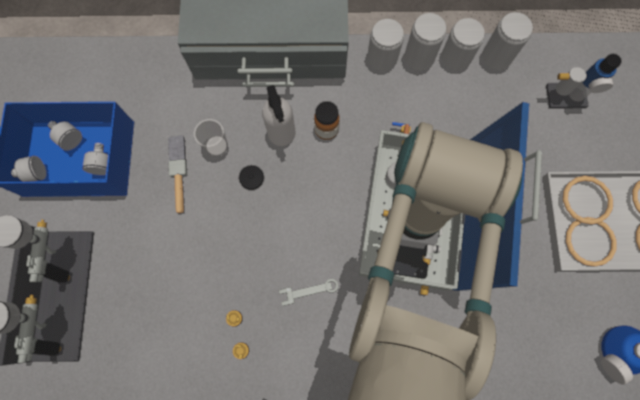

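All three parts are in the tub: cap at (312,180), gun at (370,240), cup at (505,190). The lid still stands open. Next is the handle: rise first, then move above it.

```bash
python3 - <<'E'
from h import *
a=-.175;T=np.array([.543,-.155]);yh=np.array([-np.sin(a),np.cos(a)])
for th in (1.70,1.73,1.76,1.785):
    h=T+yh*(-.107+.252*np.cos(th)); print(th,h.round(4),(.082+.252*np.sin(th)).round(4))
go([.5165,-.3068,.40],-.175)
E
```

```text
1.7 [ 0.5187 -0.2923] 0.3319
1.73 [ 0.5174 -0.2997] 0.3308
1.76 [ 0.5161 -0.307 ] 0.3295
1.785 [ 0.515  -0.3131] 0.3282
t 24.60 pos [ 0.444  -0.0821  0.1901] rpy [-3.137e+00 -3.000e-03  1.398e+00] j [-0.34  0.09  1.74  0.    1.32 -0.17] w 0.0491 F [-0.4 -0.2 -0.1]
-> shift [-0.2083  0.109  -0.211 ] turn [-3.400e-01  7.000e-02  9.015e+01] rows 6.0 9.0
```

Emit:
{"fn": "jog_arm", "kwargs": {
  "series": [
    [[-0.2, 0, 0, -0.06, 0, 0, 0], [-0.2, 0, 0, -0.12, 0, 0, 10], [-0.2, 0, 0, -0.18, 0, 0, 20], [-0.2, 0, 0, -0.21, 0, 0, 30], [-0.2, -0.04, 0.02, -0.21, 0, 0, 40], [-0.2, -0.08, 0.04, -0.21, 0, 0, 50], [-0.2, -0.12, 0.06, -0.21, 0, 0, 60], [-0.2, -0.15, 0.08, -0.21, 0, 0, 70], [-0.2, -0.18, 0.1, -0.21, 0, 0, 80], [-0.2, -0.208, 0.109, -0.21, 0, 0, 90]]
  ]
}}

```text
time: 25.85
tool_pos: [0.517, -0.3077, 0.3954]
eef_rot: [-3.136, 0.01, -0.178]
wrist_force: [-0.3, 0.0, 0.4]
width: 0.0563
```

```bash
python3 - <<'E'
from h import *
ci=r.camera_info('wrist')
p,d=r.snapshot('wrist'); cv2.imwrite('pics/w18.png',p[:,:,::-1]);np.save('pics/w18.npy',d)
import pickle;pickle.dump(ci,open('pics/w18.pkl','wb'))
P=np.stack(np.meshgrid(np.arange(640),np.arange(400)),-1)
K=np.dstack([(P[...,0]-ci['cx'])/ci['fx'],(P[...,1]-ci['cy'])/ci['fy'],np.ones((400,640))])*d[...,None]
W=(K-ci['t'])@ci['R']
m=(W[...,2]>.315)&(W[...,2]<.345)&(W[...,0]>.44)&(W[...,0]<.59)&(abs(W[...,1]+.3)<.06)
q=W[m]; print(len(q),q.mean(0),q.min(0),q.max(0)); 
for x in (.46,.48,.5,.52,.54,.56,.575):
    k=q[abs(q[:,0]-x)<.006]; print(x,len(k),k.mean(0) if len(k) else '',k.min(0) if len(k) else '',k.max(0) if len(k) else '')
go([.5165,-.3068,.40],-.175)
E
```

```text
2021 [ 0.52233189 -0.31000478  0.33275091] [ 0.45355325 -0.32457621  0.31504413] [ 0.58024752 -0.29201953  0.33613813]
0.46 154 [ 0.46050097 -0.29870441  0.33189604] [ 0.45417734 -0.30443301  0.31522776] [ 0.46599418 -0.29201953  0.33526728]
0.48 165 [ 0.48006357 -0.30250608  0.33316438] [ 0.47414001 -0.3079456   0.32991212] [ 0.48599998 -0.29693123  0.33554959]
0.5 173 [ 0.50007358 -0.30616146  0.33307273] [ 0.49405769 -0.31150009  0.33015413] [ 0.50593208 -0.30074811  0.33526068]
0.52 182 [ 0.52010561 -0.30970013  0.33317049] [ 0.51412146 -0.31508091  0.3280539 ] [ 0.52590545 -0.30442052  0.33571698]
0.54 210 [ 0.54005297 -0.31300396  0.33288171] [ 0.53414592 -0.31942795  0.32781606] [ 0.54591595 -0.30722096  0.33539999]
0.56 230 [ 0.5600584  -0.3169404   0.33282246] [ 0.55400748 -0.32281292  0.32885207] [ 0.56589907 -0.31096274  0.33543184]
0.575 224 [ 0.574592   -0.31895258  0.33159014] [ 0.56903004 -0.32457621  0.31504413] [ 0.58024752 -0.31305318  0.33613813]
t 25.90 pos [ 0.517  -0.3117  0.3943] rpy [-3.139  0.01  -0.186] j [-0.66  0.3   0.98 -0.    1.88  1.1 ] w 0.0564 F [ 1.3 -2.7  0.1]
-> shift [-0.0015 -0.0047 -0.0057] turn [-0.16  0.58 -0.61] rows 1.0 1.0
```

View pics/w18.png

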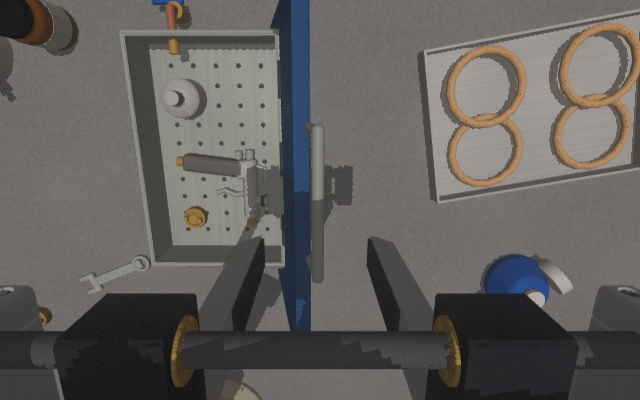

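The bar runs from (317,128) to (316,280). Its middle is at (0.517, -0.309) and its top at 0.335, so the lid is at about 1.77 rad, consistent with the given geometry. Descend and grip.

Emit:
{"fn": "jog_arm", "kwargs": {
  "series": [
    [[-0.2, -0.001, -0.003, 0.03, 0, 0, 0], [-0.2, -0.001, -0.003, 0.06, 0, 0, 0], [-0.2, -0.001, -0.003, 0.085, 0, 0, 0], [-0.2, -0.001, -0.003, 0.098, 0, 0, 0], [-0.2, -0.001, -0.003, 0.098, 0, 0, 0]]
  ]
}}

```text
time: 26.52
tool_pos: [0.5151, -0.3075, 0.2946]
eef_rot: [-3.137, 0.013, -0.185]
wrist_force: [1.0, -0.5, -0.4]
width: 0.0562
```

```bash
python3 - <<'E'
from h import *
go([.517,-.3091,.296],-.175)
ci=r.camera_info('wrist')
p,d=r.snapshot('wrist'); cv2.imwrite('pics/w19.png',p[:,:,::-1])
P=np.stack(np.meshgrid(np.arange(640),np.arange(400)),-1)
K=np.dstack([(P[...,0]-ci['cx'])/ci['fx'],(P[...,1]-ci['cy'])/ci['fy'],np.ones((400,640))])*d[...,None]
W=(K-ci['t'])@ci['R']
m=(W[...,2]>.315)&(W[...,2]<.345)&(W[...,0]>.535)&(W[...,0]<.565)&(abs(W[...,1]+.315)<.03)
q=W[m];print(len(q),q.mean(0),q[:,2].max())
E
```

```text
t 26.52 pos [ 0.5151 -0.3075  0.2946] rpy [-3.137  0.013 -0.185] j [-0.65  0.29  1.23 -0.    1.64  1.1 ] w 0.0562 F [ 1.  -0.5 -0.4]
-> shift [ 0.0021  0.0012 -0.0015] turn [-0.25  0.77 -0.57] rows 1.0 1.0
1301 [ 0.55019403 -0.31526815  0.3330173 ] 0.3358051191449388
```

View pics/w19.png

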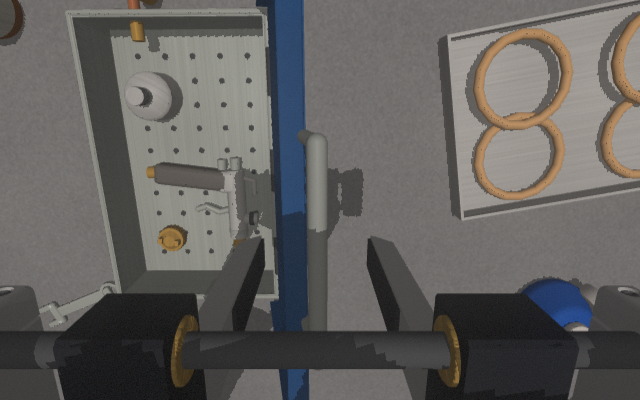

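The bar is centred between the fingers at column 317. Closing.

Emit:
{"fn": "jog_arm", "kwargs": {
  "series": [
    [[1, 0.001, 0.001, 0, 0, 0.5, 0], [1, 0.001, 0.001, 0, 0, 0.5, 0], [1, 0.001, 0.001, 0, 0, 0.5, 0], [1, 0.001, 0.001, 0, 0, 0.5, 0], [1, 0.001, 0.001, 0, 0, 0.5, 0], [1, 0.001, 0.001, 0, 0, 0.5, 0], [1, 0.001, 0.001, 0, 0, 0.5, 0], [1, 0.001, 0.001, 0, 0, 0.5, 0]]
  ]
}}

```text
time: 27.58
tool_pos: [0.5165, -0.3091, 0.296]
eef_rot: [-3.138, 0.002, -0.185]
wrist_force: [0.7, -0.3, 0.0]
width: 0.0088
```

```bash
python3 - <<'E'
from h import *
go([.517,-.3091,.296],-.175)
s=r.observe();p=s['tool_pos']; print(s['wrist_torque'])
# arc: hinge
a=-.175;T=np.array([.543,-.155]);yh=np.array([-np.sin(a),np.cos(a)])
R=Ro.from_euler('xyz',s['eef_rot'])
th0=1.77
for th in np.arange(1.70,.77,-.0625).tolist()+[.785]:
    dy=.252*(np.cos(th)-np.cos(th0)); dz=.252*(np.sin(th)-np.sin(th0))
    print(round(th,3),R.inv().apply([*(yh*dy),dz]).round(4).tolist())
E
```

```text
t 27.57 pos [ 0.5165 -0.3091  0.296 ] rpy [-3.138e+00  2.000e-03 -1.850e-01] j [-0.66  0.28  1.23  0.    1.63  1.1 ] w 0.0088 F [ 0.7 -0.3  0. ]
-> shift [ 0.0005 -0.0001 -0.    ] turn [-0.18  0.13 -0.57] rows 1.0 1.0
[0.00066751 0.17705405 0.08271994]
1.7 [-0.0002, -0.0174, -0.0028]
1.637 [-0.0003, -0.0331, -0.0043]
1.575 [-0.0005, -0.0488, -0.0048]
1.512 [-0.0007, -0.0646, -0.0044]
1.45 [-0.0008, -0.0802, -0.0029]
1.387 [-0.001, -0.0958, -0.0005]
1.325 [-0.0011, -0.1112, 0.0029]
1.262 [-0.0012, -0.1263, 0.0073]
1.2 [-0.0014, -0.1411, 0.0126]
1.137 [-0.0015, -0.1556, 0.0188]
1.075 [-0.0016, -0.1697, 0.0259]
1.012 [-0.0017, -0.1832, 0.0339]
0.95 [-0.0019, -0.1963, 0.0426]
0.887 [-0.002, -0.2088, 0.0522]
0.825 [-0.0021, -0.2207, 0.0626]
0.785 [-0.0021, -0.2279, 0.0696]
```

The bar is held at 8.8 mm. Bring the lid down along the arc to about 1.2 rad, then check.

Emit:
{"fn": "jog_arm", "kwargs": {
  "series": [
    [[1, 0, -0.017, -0.003, 0, 0, 0], [1, 0, -0.033, -0.004, 0, 0, 0], [1, 0, -0.049, -0.005, 0, 0, 0], [1, -0.001, -0.065, -0.004, 0, 0, 0], [1, -0.001, -0.08, -0.003, 0, 0, 0], [1, -0.001, -0.096, 0, 0, 0, 0], [1, -0.001, -0.111, 0.003, 0, 0, 0], [1, -0.001, -0.126, 0.007, 0, 0, 0], [1, -0.001, -0.141, 0.0125, 0, 0, 0], [1, -0.001, -0.141, 0.0125, 0, 0, 0]]
  ]
}}

```text
time: 28.82
tool_pos: [0.5421, -0.1681, 0.2831]
eef_rot: [-3.136, 0.002, -0.183]
wrist_force: [3.6, 1.3, 1.8]
width: 0.0094
```

```bash
python3 - <<'E'
from h import *
s=r.observe();p=s['tool_pos'];print(s['time'],p,s['eef_rot'],s['wrist_force'],s['wrist_torque'],s['width'])
a=-.175;T=np.array([.543,-.155]);yh=np.array([-np.sin(a),np.cos(a)])
y=(p[:2]-T)@yh+.107; print('th',np.arctan2(p[2]+.034-.082,y),np.hypot(y,p[2]+.034-.082))
R=Ro.from_euler('xyz',s['eef_rot']); th0=1.2
pt=np.array([.5165,-.3091,.296])
for th in [1.14,1.08,1.02,.96,.9,.84,.785]:
    dy=.252*(np.cos(th)-np.cos(1.77)); dz=.252*(np.sin(th)-np.sin(1.77))
    print(th,R.inv().apply(pt+[*(yh*dy),dz]-p).round(4).tolist())
p,d=r.snapshot('wrist'); cv2.imwrite('pics/w20.png',p[:,:,::-1])
E
```

```text
28.825 [ 0.54214695 -0.16810339  0.28311115] [-3.13591066e+00  2.20127123e-03 -1.83110677e-01] [3.57887546 1.30590505 1.75336645] [ 2.36514833e-01 -5.31090703e-01  5.20429469e-04] 0.009369237000427846
th 1.1906428569906566 0.2531867307020638
1.14 [-0.0008, -0.0118, 0.0052]
1.08 [-0.0009, -0.0253, 0.012]
1.02 [-0.001, -0.0383, 0.0196]
0.96 [-0.0011, -0.0509, 0.028]
0.9 [-0.0011, -0.063, 0.0371]
0.84 [-0.0012, -0.0745, 0.0469]
0.785 [-0.0013, -0.0845, 0.0565]
```

View pics/w20.png

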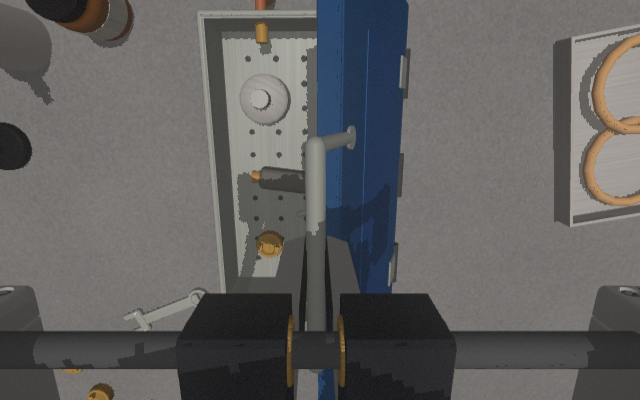

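The bar is still between the fingers at column 316 and the lid has followed to about 1.19 rad with small forces. On to 45 degrees.

Emit:
{"fn": "jog_arm", "kwargs": {
  "series": [
    [[1, -0.001, -0.012, 0.005, 0, 0, 0], [1, -0.001, -0.025, 0.012, 0, 0, 0], [1, -0.001, -0.038, 0.0195, 0, 0, 0], [1, -0.001, -0.051, 0.028, 0, 0, 0], [1, -0.001, -0.063, 0.037, 0, 0, 0], [1, -0.001, -0.0745, 0.047, 0, 0, 0], [1, -0.001, -0.0845, 0.0565, 0, 0, 0], [1, -0.001, -0.0845, 0.0565, 0, 0, 0], [1, -0.001, -0.0845, 0.0565, 0, 0, 0], [1, -0.001, -0.0845, 0.0565, 0, 0, 0]]
  ]
}}

```text
time: 30.12
tool_pos: [0.5573, -0.0841, 0.2263]
eef_rot: [-3.135, 0.001, -0.183]
wrist_force: [6.4, 1.2, -0.6]
width: 0.0089
```

```bash
python3 - <<'E'
from h import *
s=r.observe();p=s['tool_pos'];print(s['time'],p,s['eef_rot'],s['wrist_force'],s['wrist_torque'],s['width'],abs(s['joint_vel']).max())
a=-.175;T=np.array([.543,-.155]);yh=np.array([-np.sin(a),np.cos(a)])
y=(p[:2]-T)@yh+.107; print('th tcp',np.arctan2(p[2]+.034-.082,y),np.hypot(y,p[2]+.034-.082))
P=np.stack(np.meshgrid(np.arange(640),np.arange(400)),-1)
for n in ('wrist','scene','top'):
    ci=r.camera_info(n); q,d=r.snapshot(n); cv2.imwrite(f'pics/{n}21.png',q[:,:,::-1])
    K=np.dstack([(P[...,0]-ci['cx'])/ci['fx'],(P[...,1]-ci['cy'])/ci['fy'],np.ones((400,640))])*d[...,None]
    W=(K-ci['t'])@ci['R']
    b=(q[...,2].astype(int)>q[...,0]+25)&(W[...,2]>.09)&(W[...,2]<.3)&(W[...,0]>.3)&(W[...,0]<.75)&(W[...,1]>-.4)&(W[...,1]<.05)&(d>0)
    k=W[b]
    if len(k)<100: print(n,len(k));continue
    Y=(k[:,:2]-T)@yh+.107; A=np.polyfit(Y,k[:,2],1); print(n,len(k),'th lid',np.arctan(A[0]),A, np.std(k[:,2]-np.polyval(A,Y)))
E
```

```text
30.125 [ 0.55726158 -0.08414869  0.22626253] [-3.13503003e+00  1.45862728e-03 -1.83461420e-01] [ 6.35241062  1.15810894 -0.62834029] [ 0.12101762 -1.01479924 -0.00267065] 0.008907109721838969 0.0016432945939925823
th tcp 0.7826299177201659 0.252802077712475
wrist 44740 th lid 0.7692172270112397 [0.9681507 0.0875171] 0.003487560423833593
scene 953 th lid 0.7599005192003383 [0.95026213 0.08159122] 0.005219954797078408
top 1433 th lid 0.7808274877241763 [0.99090018 0.08629479] 0.002251754923569122
```

View pics/wrist21.png

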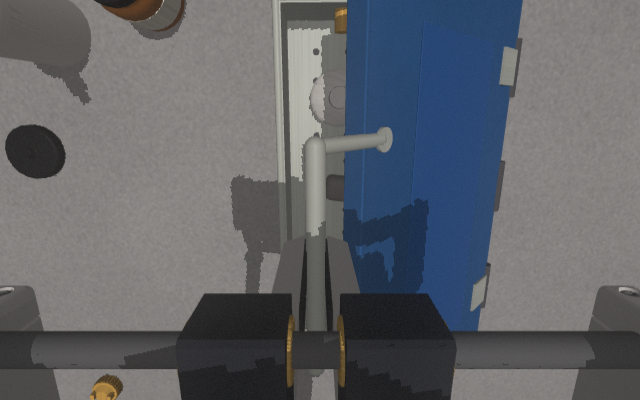

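View pics/scene21.png

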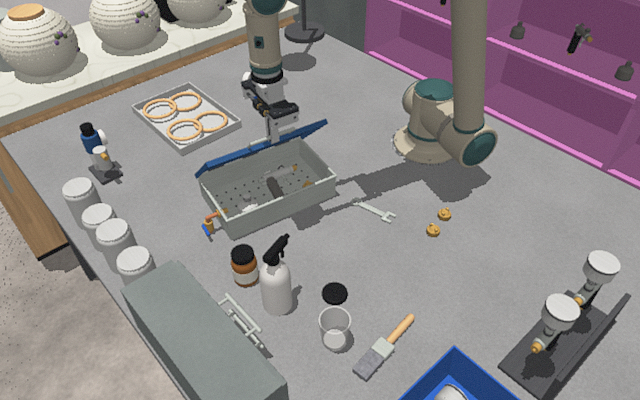

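The lid is at 0.76–0.78 rad by the pose and by all three cameras, and at rest. The bar is held at 8.9 mm, the parts are visible in the tub and the bystanders are in place. Handing in.

```bash
python3 - <<'E'
from bench import r
print(r.hand_in()); s=r.observe(); print(s['time'],s['width'],s['wrist_force'])
E
```

```text
the job is handed in; nothing more can be done
None
the job is handed in; nothing more can be done
```

The gun body, cup and air cap are in the wash tub, and the gripper is holding the lid by its bar handle at about 45 degrees. I handed the job in at about 30 s of the 72 s allowed; no verdict was reported.

- **Loading:** The three parts were lowered in and released with the lid still standing at about 1.77 rad. A wrist picture afterwards showed all three resting in the tub. The air cap I used was the one farthest from the base.
- **Last checks:** The lid angle came out at 0.783 rad from the tool pose, and 0.769, 0.760 and 0.781 rad from the three cameras. The arm was still, the bar was gripped at 8.9 mm, and about 6 N was pulling along the bar. The gun, cup and other bench items looked in place. The air cap could not be made out in the final pictures, and I have no direct reading of the contact forces between lid and parts.
- **What disagreed:** The fingertips sit 30 mm farther back than the reported tool position implies. Because of that, my first two grips on the gun closed above its handle without touching it. I measured the offset with the wrist camera and corrected for it in every later move.

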